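# Draw out the centrifuge's condensate tray with the tray hook

### The arm

A 6-joint arm with a two-finger parallel gripper is mounted at the origin on the work surface. World frame = base frame: x ahead of the robot, y to its left, z up, the work surface at z = 0. Lengths are in m, angles in rad, forces in N, time in s.
With the tool pointing down it reaches from about 0.3 to 0.85 m from the base axis. Payload 5.4 kg.
Tool frame: the origin (TCP) lies midway between the tips of the shut fingers; the grasp point (between the pads) lies 19 mm behind it (arm.pinch_z is the distance from the TCP to the grasp point, in m); z points along the fingers, y is the line along which they close (so a half turn about z gives the same grasp; the last joint's range is limited). The gripper opens to 85 mm and grips with 20 to 120 N. Pads are 22 mm wide; open, the fingers measure 114 mm over their backs; the gripper's body (76 mm by 85 mm) begins 54 mm behind the grasp point. The pads swing forward as they close: fully open they stand 13 mm farther back than shut.
Start: joints at [-1.371, 0.158, 1.597, -0, 1.386, -0.21], TCP at [0.229, -0.527, 0.208] pointing down, gripper open.
Joint ranges: [-2.91, 2.91], [-0.94, 2.29], [0.18, 2.7], [-1.29, 4.43], [0.17, 2.64], [-3, 3]. Speed limits (rad/s): [2.57, 2.57, 3.14, 3.14, 3.14, 3.14].

### API

Orientations are given as a unit quaternion [x, y, z, w].
In Python, from rig import arm, grab_frame, job_done, models gives the robot as it stands.
- The arm moves only by the tool carry_out, never from a script. Its argument "increments" is a list of rows, each an object of numbers: "dx", "dy", "dz": the shift along the tool's x, y, z in m; "rx", "ry", "rz": the turn, a rotation vector about the tool's x, y, z in degrees; "gripper": the finger opening in m, from 0 to 0.0854. A call has 1 to 10 rows; each row is the pose to reach, as a shift and turn from the pose commanded when the call began, along the tool's axes at that moment; what a row does not reach only later rows make up. A row lasts 1/12 s, in which the tool goes at most 41.7 mm and 7.16 degrees, less where a joint would pass 70% of its speed; a pose out of reach is approached as far as the arm can. A call with a gripper value outside its range is refused whole. The fingers move at their own pace and stop on an object; "force" is the grip in N (left out, the last holds). Time passes only in rows, so rows that repeat a pose let the fingers close. It gives the time, the measured TCP pose, the force, the opening and the grip force at its end, in the units of the state.
- arm.sense(): the state, without advancing time (a new reading comes with each control period).
- grab_frame(name): name is "scene" or "top" or "wrist"; returns a dict with "img" (384x512x3 uint8, blue, green, red), "intrinsics" (3x3 intrinsics, pixels), "k1" (the pictures are not rectified: a ray, as slopes to the right and down, at radius r is drawn at 1 + k1 r^2 times it, then the intrinsics apply), "extrinsics" (4x4, takes a point from world to camera coordinates). Camera axes: x right, y down, z forward; pixel columns grow to the right and rows downward; lengths in m; the calibration is good to about 2 mm. A picture is of the moment at which its call begins. There is no depth.
- job_done(): hands the job in; it is judged then, once.
Trained networks look in a picture, given as the dict that the camera call returned (one of the last four; its "shot" number tells which), for a name from the list of things; names that differ only in an ending like _2 or _b are one class to them, and where a whole thing is asked for, a point or a joint stands for the part that bears it (a point fixed in the world has none). Each returns a list of dicts, best first, with "score" (0 to 1); they miss things now and then, are a little off and sometimes report something else, mostly with a low value. They report only what shows in the picture. A call takes as long as a camera call. They do not tell look-alikes from the thing itself.
- models.search_frame(name, picture): "box" ([left, top, right, bottom] in pixels, round what is visible of it).
- models.place_of(name, picture): "at" ([column, row] in pixels: a listed point, or the origin of a listed thing).
The state is a dict: "t": time; "joint_pos": joint angles; "qvel": joint speeds; "joint_torque": joint torques, N m; "tcp_pos": TCP position; "eef_rot": TCP orientation; "contact_force": force on the tool from outside, world axes, zero at the start; "moment": the same for the moment, N m; "finger_gap": finger opening in m; "grip_force": force on a finger pad.
Only numpy, scipy, OpenCV 4.12 (cv2) and the standard library are available. Lean on these libraries where they do the work, as an engineer would, in place of code of your own. Each camera call takes 0.05 s, during which the arm holds its last target. There are 200 camera calls.

### The job

Take the hooked rod from its rest and reach it under the front ledge of the centrifuge, where the condensate tray's pull eye is hidden: feel gently for where it sits, drop the hook's prong into the eye and draw the tray out until it meets its stop. Use only light force with the hook, never touch machine or tray with the hand or arm, then lay the hooked rod back in its rest the way it lay and leave the other things where they stand.

Things in the scene. Friction and masses are not known exactly. Their poses are not given: they have to be found in the camera images.
- centrifuge: Fixed white bench centrifuge, 290 mm wide, 460 deep, 234 high; carries the tray. Origin: on the bench below the middle of the front edge of its overhanging front, the ledge. +x points into the machine, +y along the front, +z up. Ledge underside 80 above the bench. Under it a recess, 250 wide between side cheeks, runs 85 in to the plinth face, which has the tray bay: 190 wide, 80 high.
- bay (a point): Middle of the bay opening, in the plinth face 85 in from the ledge's edge, 30 mm above the bench; axes as the centrifuge's. The tray's runner frame is clamped somewhere in the bay and does not shift: the pushed-home tray's front has its middle up to 19 to either side (y) of this point and 0 to 28 further in (+x). That place is not measured. Over 15 N from the hook does damage.
- tray (a joint): How far the pale blue tray is drawn out towards -x of the centrifuge, m: 0 = home in its runners, 0.14 = its stop; starts at 0 to 0.008, drag about 2.5 N. Tray 150 mm wide, front 48 high. Its pull eye: a level steel tab 40 wide, 6 thick (27 to 33 above the bench), standing 42 out from the middle of the tray's front, with a round hole of 17, centre 24 out.
- hook_grip (a point): Middle of the blue handle of the hooked rod, on the rod's axis; +x along the rod to the hook, +z up when the prong points down. Handle 90 mm long (x), 18 wide (y), 24 high (z), with a round guard of diameter 27 at its front end. Steel rod 8 thick: it runs to 210 in front of this point, where it bends down into the prong, and 90 behind it to a small ball. 0.13 kg in all.
- hook_tip (a point): Lower end of the hook's prong: 210 mm in front of the handle's middle and 26.5 below the rod's axis. The prong is 8 thick with a round end. Axes as at the handle.
- rest: Fixed aluminium rest. Origin: on the bench, below the middle of the handle of the hooked rod lying in it (within 6); +x is the way the hook points. Base plate 200 x 75 x 8 mm; two uprights, 66 behind and 102 in front of the origin, each with an open V (48 wide at its top, 94 above the bench) in which the rod lies with its axis 75 above the bench, prong down.
- bottle: Bystander: amber glass bottle, 62 mm diameter, 125 high, blue cap; origin under its middle. Leave alone.
- tube_rack: Bystander: green rack of microtubes, 60 x 160 x 49 mm high; origin under its middle. Leave alone.
- tip_box: Bystander: blue pipette-tip box with pale lid, 85 x 122 x 83 mm high; origin under its middle. Leave alone.
Not all that is in view belongs to the job. Several things look just like the rest: the one meant starts farthest to the robot's left.

How it is judged:
By the outcome, as a careful person would: the job done as asked, in the order asked, and still so for the second after the job is handed in, with the robot touching nothing.
It also fails if it takes over 64 s, if anything falls off the work surface, if the arm or the gripper's body presses on something with over 40 N, if the wrist force passes 120 N, or if a joint passes its speed limit or range.

## Working session

There is one attempt and no reset: what is moved stays moved. The work goes in short steps, Python scripts to look and compute and a tool call to move; the robot and the scene stay as the last step left them, time stands still between calls to the robot, and variables do not carry over. Pictures are saved under pics/ and viewed, at most 10 in all, crops included, and the job is handed in when it is done.

Besides the shell and the picture viewer there is one more tool, called after ">>>" as name(argument=value, ...), one argument or row to a line, values as JSON. carry_out: Moves the arm, as the interface text tells. Its arguments: {"type":"object","properties":{"increments":{"type":"array"},"force":{"type":"number"}},"required":["increments"]}

```bash
mkdir -p pics; ls
cat > h.py <<'E'
import numpy as np, cv2
from scipy.spatial.transform import Rotation as R
from rig import arm, grab_frame, job_done, models
def ray(p,uv):
    K=p["intrinsics"];K=np.array(K);E=np.array(p["extrinsics"])
    d=np.array([(uv[0]-K[0,2])/K[0,0],(uv[1]-K[1,2])/K[1,1]])
    s=d.copy()
    for _ in range(30): s=d/(1+p["k1"]*(s@s))
    Rm=E[:3,:3];c=-Rm.T@E[:3,3]
    return c,Rm.T@np.array([s[0],s[1],1])
def atz(p,uv,z):
    c,d=ray(p,uv);return c+d*(z-c[2])/d[2]
def tri(obs):
    A=np.zeros((3,3));b=np.zeros(3)
    for p,uv in obs:
        c,d=ray(p,uv);d=d/np.linalg.norm(d);M=np.eye(3)-np.outer(d,d);A+=M;b+=M@c
    return np.linalg.solve(A,b)
def proj(p,X):
    E=np.array(p["extrinsics"]);K=np.array(p["intrinsics"]);c=E[:3,:3]@X+E[:3,3];s=c[:2]/c[2];s=s*(1+p["k1"]*(s@s))
    return np.array([K[0,0]*s[0]+K[0,2],K[1,1]*s[1]+K[1,2]])
E
python3 - <<'E'
from h import *
a=grab_frame("scene");b=grab_frame("top")
cv2.imwrite("pics/a.png",np.vstack([cv2.resize(a["img"],(400,300)),cv2.resize(b["img"],(400,300))]) if 0 else a["img"]);cv2.imwrite("pics/b.png",b["img"])
for n in ["centrifuge","bay","hook_grip","hook_tip","rest","bottle","tube_rack","tip_box"]:
    for q,z in ((a,"scene"),(b,"top")):
        print(n,z,[(np.round(r["at"]).tolist(),round(r["score"],2), atz(q,r["at"],{'hook_grip':.075,'hook_tip':.0485,'bay':.03}.get(n,0)).round(3)[:2].tolist()) for r in models.place_of(n,q)])
print(arm.sense())
for q in (a,b): print((-np.array(q["extrinsics"])[:3,:3].T@np.array(q["extrinsics"])[:3,3]).round(3))
E
```

```text
pics
centrifuge scene [([300.0, 146.0], 0.57, [0.591, 0.184])]
centrifuge top [([176.0, 187.0], 0.6, [0.581, 0.169])]
bay scene [([176.0, 233.0], 0.19, [0.411, -0.334])]
bay top [([187.0, 239.0], 0.47, [0.385, 0.114])]
hook_grip scene [([177.0, 234.0], 0.72, [0.428, -0.339])]
hook_grip top [([319.0, 172.0], 0.68, [0.636, -0.362]), ([311.0, 231.0], 0.56, [0.425, -0.334])]
hook_tip scene [([226.0, 274.0], 0.83, [0.632, -0.358]), ([329.0, 189.0], 0.21, [0.766, 0.077])]
hook_tip top [([321.0, 174.0], 0.56, [0.635, -0.372])]
rest scene [([127.0, 275.0], 0.97, [0.346, -0.541]), ([180.0, 239.0], 0.59, [0.426, -0.342])]
rest top [([313.0, 230.0], 0.83, [0.429, -0.353]), ([364.0, 182.0], 0.73, [0.615, -0.545]), ([366.0, 254.0], 0.67, [0.344, -0.554])]
bottle scene [([331.0, 189.0], 0.86, [0.769, 0.101])]
bottle top [([195.0, 139.0], 0.59, [0.766, 0.102])]
tube_rack scene [([242.0, 132.0], 0.66, [0.379, 0.116])]
tube_rack top [([189.0, 240.0], 0.94, [0.381, 0.112]), ([312.0, 232.0], 0.73, [0.422, -0.349])]
tip_box scene [([298.0, 246.0], 0.75, [0.777, -0.141]), ([224.0, 273.0], 0.69, [0.618, -0.356])]
tip_box top [([261.0, 140.0], 0.97, [0.766, -0.152])]
{'t': 0.9, 'joint_pos': array([-1.37109290e+00,  1.58415308e-01,  1.59699017e+00,  1.82803668e-05,
        1.38620229e+00, -2.10096737e-01]), 'qvel': array([-0.00087726,  0.00177854, -0.0028984 ,  0.00044701,  0.00030078,
        0.0008747 ]), 'joint_torque': array([-6.54440964e-05, -3.96014214e+01, -3.31698954e+01, -9.30784836e-05,
        6.82915397e-04,  1.47907798e-06]), 'tcp_pos': array([ 0.22908023, -0.52738266,  0.20849547]), 'eef_rot': array([ 9.79081661e-01,  2.03467690e-01,  9.02403220e-06, -7.50940519e-06]), 'contact_force': array([ 0.72075624,  0.64306071, -0.01573569]), 'moment': array([-0.01977132,  0.01078185, -0.000506  ]), 'grip_force': 0.0, 'finger_gap': 0.08538697366932316}
[ 0.808 -0.482  1.395]
[ 0.412 -0.115  1.464]
```

View pics.

View pics/a.png

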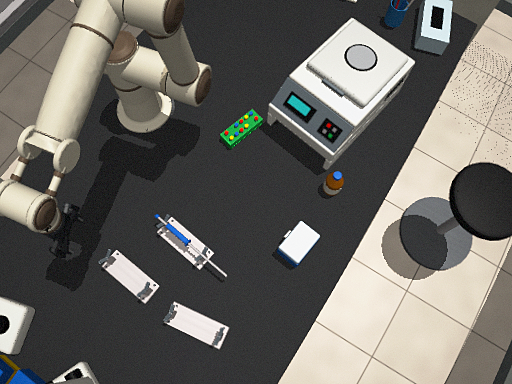

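View pics/b.png

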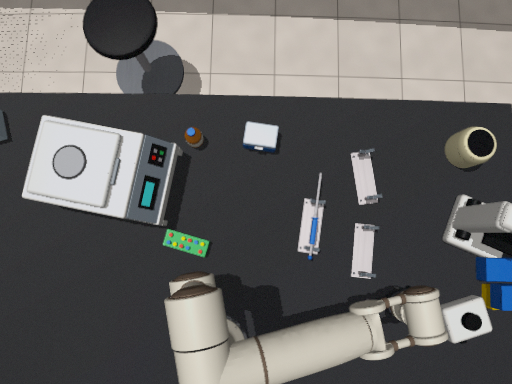

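Candidates for the rest, all in the top view: (313,225), which holds the hooked rod, then (364,178) and (364,250), which are both empty. World +y is to the left in this view, so the rest at (313,225) is farthest to the robot's left. I'll check it in a close crop, together with the machine front.

Run:
```python
from h import *
a=grab_frame("scene");b=grab_frame("top")
A=cv2.resize(b["img"][165:265,285:345],(360,600),interpolation=cv2.INTER_CUBIC)
B=cv2.resize(b["img"][130:240,110:220],(440,300)if 0 else (300,300),interpolation=cv2.INTER_CUBIC)
C=cv2.resize(a["img"][70:180,255:365],(300,300),interpolation=cv2.INTER_CUBIC)
cv2.imwrite("pics/c.png",np.hstack([A,np.vstack([B,C])]))
```

```text
(no output)
```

View pics/c.png

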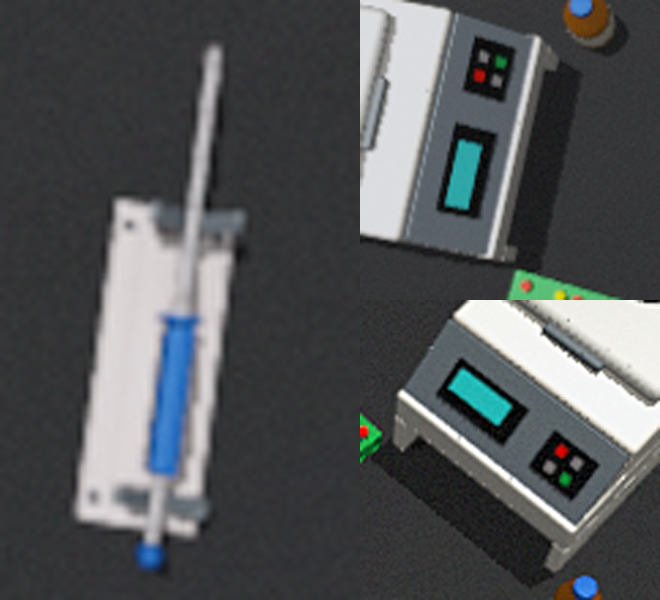

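>>> carry_out(
  increments=[
    {"dx":0.257,"dy":-0.095,"rz":30},
    {"dx":0.257,"dy":-0.095,"rz":30},
    {"dx":0.257,"dy":-0.095,"rz":30},
    {"dx":0.257,"dy":-0.095,"rz":30},
    {"dx":0.257,"dy":-0.095,"rz":30},
    {"dx":0.257,"dy":-0.095,"rz":30},
    {"dx":0.257,"dy":-0.095,"rz":30},
    {"dx":0.257,"dy":-0.095,"rz":30},
    {"dx":0.257,"dy":-0.095,"rz":30},
    {"dx":0.257,"dy":-0.095,"rz":30},
  ],
)

```text
schema error: expected keys dx, dy, dz, rx, ry, rz, gripper
```

The crop shows the blue-handled rod lying in the left-most rest. The prong end is at the top, around crop (213,50), and the ball is at the bottom, around (150,555), so the choice is right. The machine's ledge front edge runs from about (550,38) to (500,258) in the upper-right panel.

>>> carry_out(
  increments=[
    {"dx":0.257,"dy":-0.095,"dz":0,"rx":0,"ry":0,"rz":30,"gripper":0.085},
    {"dx":0.257,"dy":-0.095,"dz":0,"rx":0,"ry":0,"rz":30,"gripper":0.085},
    {"dx":0.257,"dy":-0.095,"dz":0,"rx":0,"ry":0,"rz":30,"gripper":0.085},
    {"dx":0.257,"dy":-0.095,"dz":0,"rx":0,"ry":0,"rz":30,"gripper":0.085},
    {"dx":0.257,"dy":-0.095,"dz":0,"rx":0,"ry":0,"rz":30,"gripper":0.085},
    {"dx":0.257,"dy":-0.095,"dz":0,"rx":0,"ry":0,"rz":30,"gripper":0.085},
    {"dx":0.257,"dy":-0.095,"dz":0,"rx":0,"ry":0,"rz":30,"gripper":0.085},
    {"dx":0.257,"dy":-0.095,"dz":0,"rx":0,"ry":0,"rz":30,"gripper":0.085},
    {"dx":0.257,"dy":-0.095,"dz":0,"rx":0,"ry":0,"rz":30,"gripper":0.085},
  ],
)

```text
t: 1.75
tcp_pos: [0.4278, -0.3367, 0.2086]
eef_rot: [0.998, -0.055, -0.0, 0.0]
contact_force: [-0.4, -0.5, 0.0]
finger_gap: 0.085
grip_force: 0.0
```

Run:
```python
from h import *
s=arm.sense();print(s["t"],s["tcp_pos"],s["joint_pos"],R.from_quat(s["eef_rot"]).as_matrix().round(3))
w=grab_frame("wrist");cv2.imwrite("pics/d.png",w["img"]);np.savez("w.npz",**{k:np.array(w[k]) for k in("intrinsics","extrinsics","k1")})
E=np.array(w["extrinsics"]);print("cam",-E[:3,:3].T@E[:3,3],E[2,:3])
for n,z in(("hook_grip",.075),("hook_tip",.0485),("rest",0)):
    print(n,[(np.round(r["at"]).tolist(),round(r["score"],2), atz(w,r["at"],z).round(4).tolist()) for r in models.place_of(n,w)])
```

```text
1.75 [ 0.42783939 -0.336724    0.20855142] [-8.88624089e-01  7.93811809e-02  1.68312821e+00 -3.31746392e-04
  1.37894841e+00  7.92526108e-01] [[ 0.994 -0.11  -0.   ]
 [-0.11  -0.994 -0.   ]
 [-0.     0.    -1.   ]]
cam [ 0.49811088 -0.34506546  0.37372758] [-0.2761502   0.02966738 -0.9606565 ]
hook_grip [([257.0, 183.0], 0.67, [0.426, -0.3439, 0.075])]
hook_tip []
rest [([402.0, 214.0], 0.95, [0.3437, -0.5375, 0.0]), ([253.0, 170.0], 0.63, [0.4261, -0.3398, 0.0])]
```

View pics/d.png

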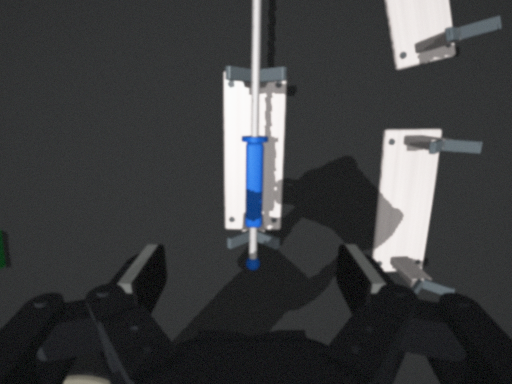

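The wrist view shows the rod axis running from (257,0) through the guard at (255,138) and the handle end at (254,228) to the ball at (252,265). The two empty rests are on the right.

Run:
```python
from h import *
w=dict(np.load("w.npz"));w["k1"]=float(w["k1"])
for uv in((257,2),(255.5,100),(255,138),(254.5,182),(254,226),(252,265)):print(uv,atz(w,uv,.075).round(4))
p=atz(w,(257,2),.075)-atz(w,(252,265),.075);print("heading",np.degrees(np.arctan2(p[1],p[0])))
a=grab_frame("scene");b=grab_frame("top")
for n,q in(("top",b),("scene",a)):
    pts=[(179.7,143.9),(161.3,224.6)] if n=="top" else [(328.3,158),(268.9,111.1)]
    for uv in pts: print(n,uv,atz(q,uv,.08).round(4),atz(q,uv,.1).round(4))
R1=tri([(b,(179.7,143.9)),(a,(328.3,158))]);L1=tri([(b,(161.3,224.6)),(a,(268.9,111.1))]);print(R1,L1,np.linalg.norm(R1-L1))
# sub-crops for the machine
r=models.search_frame("centrifuge",b);print(r[0])
B=cv2.resize(b["img"][110:240,15:215],(800,520),interpolation=cv2.INTER_CUBIC);cv2.imwrite("pics/e.png",B)
```

```text
(257, 2) [ 0.5957 -0.3614  0.075 ]
(255.5, 100) [ 0.5094 -0.3508  0.075 ]
(255, 138) [ 0.4729 -0.3465  0.075 ]
(254.5, 182) [ 0.4278 -0.3411  0.075 ]
(254, 226) [ 0.3787 -0.3354  0.075 ]
(252, 265) [ 0.3313 -0.328   0.075 ]
heading -7.20711821793574
top (179.7, 143.9) [0.7283 0.1454 0.08  ] [0.7237 0.1417 0.1   ]
top (161.3, 224.6) [0.4347 0.1989 0.08  ] [0.4344 0.1943 0.1   ]
scene (328.3, 158) [0.7084 0.1612 0.08  ] [0.7099 0.1514 0.1   ]
scene (268.9, 111.1) [0.4375 0.206  0.08  ] [0.4431 0.1955 0.1   ]
[0.71377051 0.13333457 0.13921208] [0.43701094 0.19998182 0.08632302] 0.2895426894609452
{'box': [26.4, 117.9, 179.4, 225.8], 'score': 0.56}
```

View pics/e.png

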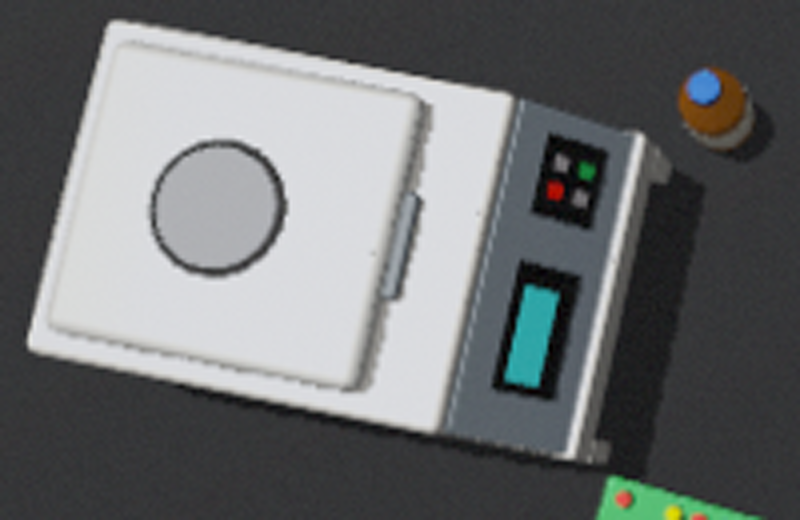

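```bash
cat > fit.py <<'E'
from h import *
from scipy.optimize import least_squares
a=grab_frame("scene");b=grab_frame("top")
def W(v,m):
    x,y,t=v;c,s=np.cos(t),np.sin(t);return np.array([x+c*m[0]-s*m[1],y+s*m[0]+c*m[1],m[2]])
P=[(b,(42,115),(.46,-.145,.234)),(b,(22.5,197.5),(.46,.145,.234)),(a,(354,19),(.46,.145,.234)),(a,(414,60),(.46,-.145,.234))]
def lined(q,v,m1,m2,uv):
    p1,p2=proj(q,W(v,m1)),proj(q,W(v,m2));d=(p2-p1)/np.linalg.norm(p2-p1);e=np.array(uv)-p1;return d[0]*e[1]-d[1]*e[0]
L=[(b,(143.5,133),-1),(b,(92,124),-1),(b,(124.5,218),1),(b,(75,208),1)]
def f(v,full=True):
    r=[];[r.extend(proj(q,W(v,m))-uv) for q,uv,m in P]
    r+=[lined(q,v,(.46,s*.145,.234),(.15,s*.145,.234),uv) for q,uv,s in L]
    # front ledge lower edge
    r+=[lined(b,v,(0,-.145,.08),(0,.145,.08),(15+u/4,110+w/4)) for u,w in((648,160),(621,300),(594,440))]
    return np.array(r)
s=least_squares(f,[.58,.17,1.34]);print(s.x,np.degrees(s.x[2]),f(s.x).round(1))
for n,q in(("top",b),("scene",a)):
    for m in((0,-.145,.08),(0,.145,.08),(0,-.145,0),(0,.145,0),(0,-.145,.11),(0,.145,.11)):print(n,m,proj(q,W(s.x,m)).round(1),((proj(q,W(s.x,m))-(15,110))*4).round() if n=="top" else ((proj(q,W(s.x,m))-(255,70))*2.727+(360,300)).round())
E
python3 fit.py
```

```text
[0.57199367 0.16001787 1.3956362 ] 79.96406420073005 [-1.8 -3.5 -4.7 -0.7 -3.3 -6.6  2.5 -1.7  1.7  2.6 -1.2 -0.8  4.8  3.8
  2.8]
top (0, -0.145, 0.08) [182.5 147.6] [670. 150.]
top (0, 0.145, 0.08) [165.  226.2] [600. 465.]
top (0, -0.145, 0) [186.  152.2] [684. 169.]
top (0, 0.145, 0) [169.6 226.6] [618. 467.]
top (0, -0.145, 0.11) [181.  145.8] [664. 143.]
top (0, 0.145, 0.11) [163.2 226.1] [593. 464.]
scene (0, -0.145, 0.08) [326.2 164.8] [554. 559.]
scene (0, 0.145, 0.08) [263.9 114.2] [384. 421.]
scene (0, -0.145, 0) [322.4 173.6] [544. 582.]
scene (0, 0.145, 0) [263.3 125. ] [383. 450.]
scene (0, -0.145, 0.11) [327.7 161.3] [558. 549.]
scene (0, 0.145, 0.11) [264.1 109.9] [385. 409.]
```

>>> carry_out(
  increments=[
    {"dx":0,"dy":0.004,"dz":0.115,"rx":0,"ry":0,"rz":0.8,"gripper":0.085},
    {"dx":0,"dy":0.004,"dz":0.115,"rx":0,"ry":0,"rz":0.8,"gripper":0.085},
    {"dx":0,"dy":0.004,"dz":0.115,"rx":0,"ry":0,"rz":0.8,"gripper":0.085},
    {"dx":0,"dy":0.004,"dz":0.115,"rx":0,"ry":0,"rz":0.8,"gripper":0.085},
    {"dx":0,"dy":0.004,"dz":0.115,"rx":0,"ry":0,"rz":0.8,"gripper":0.085},
  ],
)

```text
t: 2.62
tcp_pos: [0.4254, -0.3409, 0.0924]
eef_rot: [0.998, -0.064, -0.001, -0.001]
contact_force: [-0.4, 0.4, 1.3]
finger_gap: 0.0851
grip_force: 0.0
```

>>> carry_out(
  increments=[
    {"dx":0.0015,"dy":0,"dz":0.0375,"rx":0,"ry":0,"rz":0,"gripper":0.085},
    {"dx":0.0015,"dy":0,"dz":0.0375,"rx":0,"ry":0,"rz":0,"gripper":0.085},
    {"dx":0.0015,"dy":0,"dz":0.0375,"rx":0,"ry":0,"rz":0,"gripper":0.0},
    {"dx":0.0015,"dy":0,"dz":0.0375,"rx":0,"ry":0,"rz":0,"gripper":0.0},
    {"dx":0.0015,"dy":0,"dz":0.0375,"rx":0,"ry":0,"rz":0,"gripper":0.0},
    {"dx":0.0015,"dy":0,"dz":0.0375,"rx":0,"ry":0,"rz":0,"gripper":0.0},
    {"dx":0.0015,"dy":0,"dz":0.0375,"rx":0,"ry":0,"rz":0,"gripper":0.0},
    {"dx":0.0015,"dy":0,"dz":0.0375,"rx":0,"ry":0,"rz":0,"gripper":0.0},
    {"dx":0.0015,"dy":0,"dz":0.0375,"rx":0,"ry":0,"rz":0,"gripper":0.0},
  ],
  force=70,
)

```text
t: 3.37
tcp_pos: [0.429, -0.3403, 0.0576]
eef_rot: [0.998, -0.064, 0.001, -0.002]
contact_force: [0.2, 8.4, 11.5]
finger_gap: 0.0153
grip_force: 69.4
```

>>> carry_out(
  increments=[
    {"dx":0,"dy":0,"dz":-0.03,"rx":0,"ry":0,"rz":0,"gripper":0.0},
    {"dx":0,"dy":0,"dz":-0.06,"rx":0,"ry":0,"rz":0,"gripper":0.0},
    {"dx":0,"dy":0,"dz":-0.1,"rx":0,"ry":0,"rz":0,"gripper":0.0},
    {"dx":0,"dy":0,"dz":-0.15,"rx":0,"ry":0,"rz":0,"gripper":0.0},
    {"dx":0,"dy":0,"dz":-0.15,"rx":0,"ry":0,"rz":0,"gripper":0.0},
    {"dx":0,"dy":0,"dz":-0.15,"rx":0,"ry":0,"rz":0,"gripper":0.0},
  ],
)

```text
t: 3.87
tcp_pos: [0.4297, -0.3441, 0.2108]
eef_rot: [0.998, -0.064, 0.003, 0.003]
contact_force: [0.5, -0.3, -1.7]
finger_gap: 0.0153
grip_force: 68.9
```

Run:
```python
from h import *
s=arm.sense();print(s["t"],s["tcp_pos"],s["joint_pos"].round(3),s["contact_force"],s["finger_gap"],R.from_quat(s["eef_rot"]).as_matrix().round(3))
w=grab_frame("wrist");b=grab_frame("top");a=grab_frame("scene")
cv2.imwrite("pics/f.png",w["img"])
for n in("hook_grip","hook_tip"):
    o={}
    for k,q in(("w",w),("t",b),("s",a)):
        r=models.place_of(n,q);print(n,k,[(np.round(x["at"],1).tolist(),round(x["score"],2)) for x in r[:2]])
        if r:o[k]=(q,r[0]["at"])
    print(tri(list(o.values())))
```

```text
3.8667 [ 0.42971255 -0.34411106  0.21077987] [-0.895  0.086  1.672 -0.     1.375  0.804] [ 0.54010554 -0.31842808 -1.70357838] 0.015283858767390638 [[ 0.992 -0.127  0.006]
 [-0.127 -0.992 -0.007]
 [ 0.006  0.006 -1.   ]]
hook_grip w [([250.1, 251.2], 0.67)]
hook_grip t [([319.5, 230.7], 0.73)]
hook_grip s [([169.7, 218.5], 0.76)]
[ 0.42529774 -0.33716537  0.22707696]
hook_tip w []
hook_tip t [([328.5, 167.0], 0.62)]
hook_tip s [([223.4, 269.1], 0.7)]
[ 0.63520893 -0.36747486  0.20480629]
```

View pics/f.png

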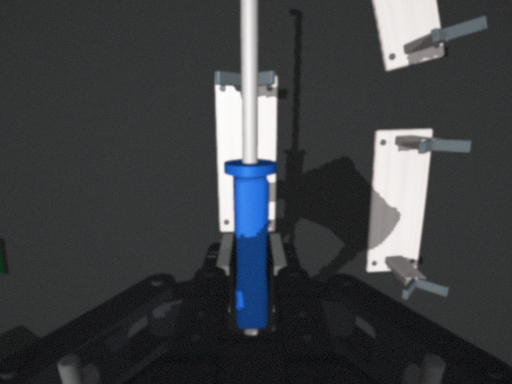

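The rod is held straight: the guard is at (250,168) and the rod runs up column 250. The rest is still in place behind it.

>>> carry_out(
  increments=[
    {"dx":0.0,"dy":-0.03,"dz":-0.04,"rx":0,"ry":0,"rz":-6,"gripper":0.0},
    {"dx":0.02,"dy":-0.06,"dz":-0.07,"rx":0,"ry":0,"rz":-12,"gripper":0.0},
    {"dx":0.069,"dy":-0.383,"dz":-0.095,"rx":0,"ry":0,"rz":-70,"gripper":0.0},
    {"dx":0.069,"dy":-0.383,"dz":-0.095,"rx":0,"ry":0,"rz":-70,"gripper":0.0},
    {"dx":0.069,"dy":-0.383,"dz":-0.095,"rx":0,"ry":0,"rz":-70,"gripper":0.0},
    {"dx":0.069,"dy":-0.383,"dz":-0.095,"rx":0,"ry":0,"rz":-70,"gripper":0.0},
    {"dx":0.069,"dy":-0.383,"dz":-0.095,"rx":0,"ry":0,"rz":-70,"gripper":0.0},
    {"dx":0.069,"dy":-0.383,"dz":-0.095,"rx":0,"ry":0,"rz":-70,"gripper":0.0},
    {"dx":0.069,"dy":-0.383,"dz":-0.095,"rx":0,"ry":0,"rz":-70,"gripper":0.0},
    {"dx":0.069,"dy":-0.383,"dz":-0.095,"rx":0,"ry":0,"rz":-70,"gripper":0.0},
  ],
)

```text
t: 5.15
tcp_pos: [0.5442, 0.0275, 0.3005]
eef_rot: [0.856, 0.518, -0.0, -0.0]
contact_force: [0.6, -0.4, -1.5]
finger_gap: 0.0154
grip_force: 69.0
```

>>> carry_out(
  increments=[
    {"dx":0,"dy":0,"dz":0,"rx":0,"ry":0,"rz":-17,"gripper":0.0},
    {"dx":0,"dy":0,"dz":0,"rx":0,"ry":0,"rz":-17,"gripper":0.0},
    {"dx":0,"dy":0,"dz":0,"rx":0,"ry":0,"rz":-17,"gripper":0.0},
    {"dx":0,"dy":0,"dz":0,"rx":0,"ry":0,"rz":-17,"gripper":0.0},
    {"dx":0,"dy":0,"dz":0,"rx":0,"ry":0,"rz":-17,"gripper":0.0},
    {"dx":0,"dy":0,"dz":0,"rx":0,"ry":0,"rz":-17,"gripper":0.0},
  ],
)

```text
t: 5.65
tcp_pos: [0.544, 0.0252, 0.3004]
eef_rot: [0.772, 0.635, -0.0, -0.0]
contact_force: [-0.5, -0.1, -1.3]
finger_gap: 0.0154
grip_force: 69.0
```

Run:
```python
from h import *
s=arm.sense();print(s["t"],s["tcp_pos"],s["joint_pos"].round(3),s["contact_force"],s["finger_gap"],R.from_quat(s["eef_rot"]).as_matrix().round(3))
w=grab_frame("wrist");cv2.imwrite("pics/g.png",w["img"])
np.savez("w2.npz",**{k:np.array(w[k]) for k in("intrinsics","extrinsics","k1","img")})
```

```text
5.65 [0.54402656 0.02517196 0.30036047] [-0.176  0.034  1.551  0.     1.557  0.018] [-0.47849076 -0.08876172 -1.28816604] 0.015440215596778632 [[ 0.193  0.981 -0.   ]
 [ 0.981 -0.193  0.   ]
 [ 0.    -0.    -1.   ]]
```

View pics/g.png

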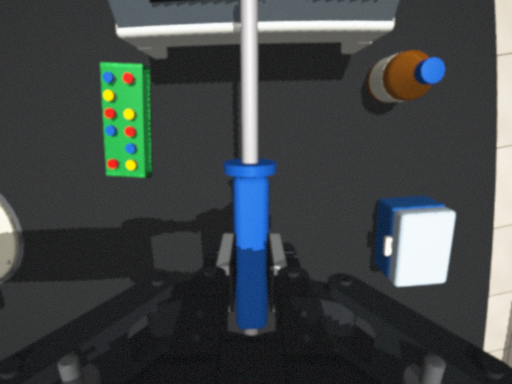

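Run:
```python
from h import *
w=dict(np.load("w2.npz"));w["k1"]=float(w["k1"])
im=w["img"]
cv2.imwrite("pics/i.png",np.vstack([cv2.resize(im[10:70,105:235],(780,360),interpolation=cv2.INTER_CUBIC)[:300],cv2.resize(im[10:70,280:410],(780,360),interpolation=cv2.INTER_CUBIC)[:300]]))
g=cv2.cvtColor(im,cv2.COLOR_BGR2GRAY)
for c in(130,150,200,230,280,320,370,385):print(c,g[15:66,c].tolist())
for z in(.08,.085,.09):
    l,r=atz(w,(119,38.5),z),atz(w,(393.5,33.5),z);d=l-r;print(z,l,r,np.linalg.norm(d),(l+r)/2,np.degrees(np.arctan2(d[1],d[0]))-90)
```

```text
130 [96, 94, 95, 95, 97, 95, 94, 99, 94, 95, 102, 135, 202, 242, 251, 251, 250, 245, 234, 218, 194, 163, 128, 103, 95, 93, 90, 87, 77, 65, 61, 57, 58, 49, 57, 57, 56, 56, 54, 56, 56, 54, 55, 55, 57, 52, 57, 81, 120, 158, 168]
150 [96, 95, 95, 95, 94, 98, 94, 95, 97, 106, 144, 217, 247, 252, 252, 249, 243, 233, 217, 190, 148, 115, 97, 92, 94, 93, 94, 93, 93, 89, 90, 100, 106, 105, 96, 94, 93, 93, 95, 84, 76, 63, 45, 38, 38, 35, 42, 38, 45, 46, 42]
200 [97, 97, 100, 98, 94, 98, 99, 116, 169, 230, 249, 252, 251, 249, 242, 231, 215, 182, 151, 118, 98, 92, 94, 93, 94, 92, 93, 94, 92, 87, 61, 44, 34, 35, 29, 32, 32, 28, 31, 35, 34, 28, 30, 30, 31, 32, 33, 26, 36, 34, 35]
230 [95, 95, 96, 93, 97, 97, 124, 183, 235, 249, 252, 251, 249, 242, 229, 210, 173, 131, 107, 97, 94, 91, 93, 92, 96, 95, 95, 91, 83, 61, 37, 38, 32, 33, 29, 32, 32, 32, 30, 31, 31, 35, 34, 37, 30, 32, 33, 35, 36, 33, 37]
280 [96, 97, 99, 99, 98, 133, 196, 242, 251, 252, 251, 248, 241, 226, 206, 172, 137, 112, 95, 93, 91, 94, 94, 94, 93, 94, 90, 79, 59, 44, 34, 29, 32, 34, 32, 32, 29, 31, 31, 28, 29, 32, 34, 33, 33, 31, 31
[... 439 characters left out ...]
56, 58, 59, 54, 53, 53, 56]
385 [96, 98, 94, 97, 101, 146, 214, 245, 251, 251, 250, 244, 232, 216, 188, 156, 122, 97, 83, 70, 56, 53, 54, 56, 54, 55, 52, 57, 57, 53, 55, 53, 56, 53, 58, 55, 54, 53, 54, 57, 57, 62, 84, 106, 121, 124, 122, 120, 122, 125, 123]
0.08 [0.41668559 0.21251087 0.08      ] [0.74659286 0.15419608 0.08      ] 0.33502152680894537 [0.58163923 0.18335348 0.08      ] 79.97587453296532
0.085 [0.41851624 0.21097075 0.085     ] [0.74414526 0.15341219 0.085     ] 0.330676955452975 [0.58133075 0.18219147 0.085     ] 79.97587453296535
0.09 [0.42034688 0.20943063 0.09      ] [0.74169766 0.15262829 0.09      ] 0.32633238409700466 [0.58102227 0.18102946 0.09      ] 79.97587453296535
```

View pics/i.png

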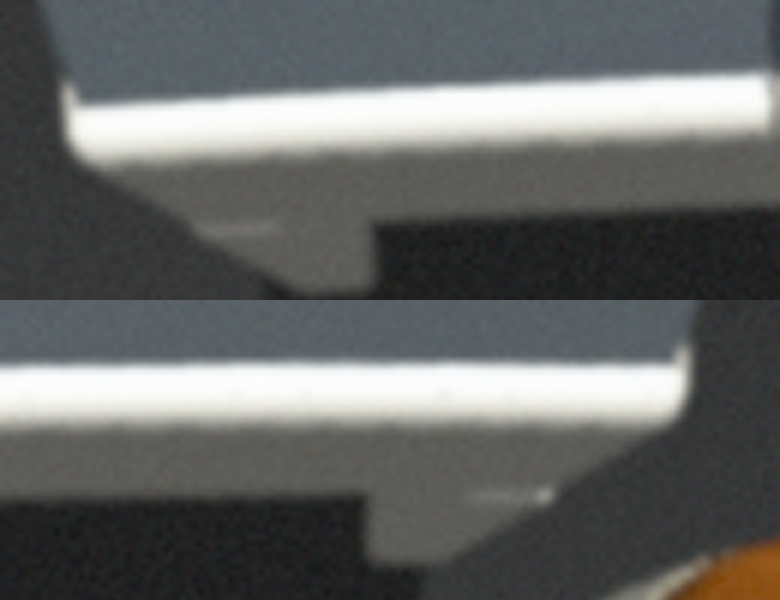

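The crop shows the grey fascia below a white band. The ledge's lower edge runs at about (200,44.7) to (320,41.7), and the inner edges of the cheeks are at about columns 167 and 341.

Run:
```python
from h import *
w=dict(np.load("w2.npz"));w["k1"]=float(w["k1"])
for z,l,r in((.08,(167.5,46),(340.8,41.3)),(.08,(137.5,47),(371.7,41.5)),(.08,(200,44.7),(320,41.7)),(0,(167.2,58.3),(341.3,53.7))):
    l,r=atz(w,l,z),atz(w,r,z);d=l-r;print(z,l.round(4),r.round(4),np.linalg.norm(d),((l+r)/2).round(4),np.degrees(np.arctan2(d[1],d[0]))-90)
s=arm.sense();m=R.from_quat(s["eef_rot"]).as_matrix();print(np.degrees(np.arctan2(m[1,0],m[0,0])))
for uv in((250.5,160),(249,60),(248.5,5),(251,331)):print(uv,atz(w,uv,s["tcp_pos"][2]+.0174))
```

```text
0.08 [0.4732 0.1912 0.08  ] [0.681  0.1561 0.08  ] 0.2107874037826398 [0.5771 0.1736 0.08  ] 80.42042155481855
0.08 [0.4366 0.198  0.08  ] [0.7187 0.1495 0.08  ] 0.28626125010606385 [0.5776 0.1737 0.08  ] 80.2330656332816
0.08 [0.5124 0.1844 0.08  ] [0.6559 0.1601 0.08  ] 0.14550805991512836 [0.5841 0.1722 0.08  ] 80.38243349561421
0 [0.4509 0.1949 0.    ] [0.7051 0.1519 0.    ] 0.257822588574793 [0.578  0.1734 0.    ] 80.3879758832133
78.88610611966342
(250.5, 160) [0.55303782 0.07084922 0.31784541]
(249, 60) [0.56145465 0.1173923  0.31784541]
(248.5, 5) [0.5658037  0.14061616 0.31784541]
(251, 331) [ 0.53303103 -0.03263895  0.31784541]
```

>>> carry_out(
  increments=[
    {"dx":-0.089,"dy":-0.039,"dz":0,"rx":0,"ry":0,"rz":-1.45,"gripper":0.0},
    {"dx":-0.089,"dy":-0.039,"dz":0,"rx":0,"ry":0,"rz":-1.45,"gripper":0.0},
    {"dx":-0.089,"dy":-0.039,"dz":0,"rx":0,"ry":0,"rz":-1.45,"gripper":0.0},
    {"dx":-0.089,"dy":-0.039,"dz":0.25,"rx":0,"ry":0,"rz":-1.45,"gripper":0.0},
    {"dx":-0.089,"dy":-0.039,"dz":0.25,"rx":0,"ry":0,"rz":-1.45,"gripper":0.0},
    {"dx":-0.089,"dy":-0.039,"dz":0.25,"rx":0,"ry":0,"rz":-1.45,"gripper":0.0},
    {"dx":-0.089,"dy":-0.039,"dz":0.25,"rx":0,"ry":0,"rz":-1.45,"gripper":0.0},
    {"dx":-0.089,"dy":-0.039,"dz":0.25,"rx":0,"ry":0,"rz":-1.45,"gripper":0.0},
    {"dx":-0.089,"dy":-0.039,"dz":0.25,"rx":0,"ry":0,"rz":-1.45,"gripper":0.0},
    {"dx":-0.089,"dy":-0.039,"dz":0.25,"rx":0,"ry":0,"rz":-1.45,"gripper":0.0},
  ],
)

```text
t: 6.53
tcp_pos: [0.4814, -0.0522, 0.0421]
eef_rot: [0.764, 0.645, -0.004, -0.007]
contact_force: [-2.0, 0.3, -2.1]
finger_gap: 0.0152
grip_force: 69.1
```

>>> carry_out(
  increments=[
    {"dx":0,"dy":0,"dz":0,"rx":0,"ry":0,"rz":0,"gripper":0.0},
    {"dx":0,"dy":0,"dz":0,"rx":0,"ry":0,"rz":0,"gripper":0.0},
    {"dx":0,"dy":0,"dz":0,"rx":0,"ry":0,"rz":0,"gripper":0.0},
  ],
)

```text
t: 6.78
tcp_pos: [0.4917, -0.0557, 0.054]
eef_rot: [0.764, 0.645, 0.002, 0.003]
contact_force: [-0.3, -0.3, -1.2]
finger_gap: 0.0156
grip_force: 69.1
```

```bash
cat >> h.py <<'E'
M0=np.array([.5776,.1735]);th=np.radians(80.35);U=np.array([np.cos(th),np.sin(th)]);V=np.array([-np.sin(th),np.cos(th)])
def st():
    s=arm.sense();m=R.from_quat(s["eef_rot"]).as_matrix();t=s["tcp_pos"][:2]-M0+.21*m[:2,0]
    f=s["contact_force"];print("t %.2f tip mach x %.4f y %.4f z %.4f | head %.2f tilt %.4f %.4f | F mx %.2f my %.2f z %.2f"%(s["t"],t@U,t@V,s["tcp_pos"][2]-.0091,np.degrees(np.arctan2(m[1,0],m[0,0])),m[2,0],m[2,1],f[:2]@U,f[:2]@V,f[2]))
E
python3 - <<'E'
from h import *
st()
b=grab_frame("top");a=grab_frame("scene");o=[]
for n in("hook_grip","hook_tip"):
    o=[]
    for q in(b,a):
        r=models.place_of(n,q);print(n,[(np.round(x["at"],1).tolist(),round(x["score"],2)) for x in r[:2]])
        if r:o.append((q,r[0]["at"]))
    X=tri(o);print(X.round(4),(X[:2]-M0)@U,(X[:2]-M0)@V)
E
```

```text
t 6.78 tip mach x -0.0304 y 0.0465 z 0.0449 | head 80.40 tilt -0.0012 0.0064 | F mx -0.37 my 0.21 z -1.21
hook_grip []
hook_grip [([240.6, 177.4], 0.46)]
[ 0.8387 -0.5235  1.5259] -0.643410955059025 -0.37427400144894357
hook_tip [([180.4, 199.2], 0.47)]
hook_tip [([278.3, 140.7], 0.64)]
[0.5261 0.1355 0.0591] -0.046116356018021075 0.0443553318369973
```

>>> carry_out(
  increments=[
    {"dx":0,"dy":0,"dz":0.008,"rx":0,"ry":0,"rz":0,"gripper":0.0},
    {"dx":0,"dy":0,"dz":0.016,"rx":0,"ry":0,"rz":0,"gripper":0.0},
    {"dx":0,"dy":0,"dz":0.023,"rx":0,"ry":0,"rz":0,"gripper":0.0},
    {"dx":0,"dy":0,"dz":0.029,"rx":0,"ry":0,"rz":0,"gripper":0.0},
    {"dx":0,"dy":0,"dz":0.034,"rx":0,"ry":0,"rz":0,"gripper":0.0},
    {"dx":0,"dy":0,"dz":0.036,"rx":0,"ry":0,"rz":0,"gripper":0.0},
    {"dx":0,"dy":0,"dz":0.036,"rx":0,"ry":0,"rz":0,"gripper":0.0},
  ],
)

```text
t: 7.67
tcp_pos: [0.4882, -0.0544, 0.0137]
eef_rot: [0.764, 0.646, -0.0, -0.001]
contact_force: [0.0, -0.2, -0.9]
finger_gap: 0.0151
grip_force: 69.1
```

>>> carry_out(
  increments=[
    {"dx":0,"dy":0,"dz":0.001,"rx":0,"ry":0,"rz":0,"gripper":0.0},
    {"dx":0,"dy":0,"dz":0.002,"rx":0,"ry":0,"rz":0,"gripper":0.0},
  ],
)

```text
t: 7.83
tcp_pos: [0.4892, -0.0547, 0.0129]
eef_rot: [0.764, 0.646, 0.0, 0.0]
contact_force: [1.0, 0.5, -2.1]
finger_gap: 0.0156
grip_force: 69.1
```

```bash
python3 -c "
from h import *
st()"
```

```text
t 7.83 tip mach x -0.0298 y 0.0491 z 0.0038 | head 80.43 tilt -0.0002 0.0009 | F mx 0.62 my -0.90 z -2.09
```

>>> carry_out(
  increments=[
    {"dx":0,"dy":0,"dz":0.001,"rx":0,"ry":0,"rz":0,"gripper":0.0},
    {"dx":0,"dy":0,"dz":0.002,"rx":0,"ry":0,"rz":0,"gripper":0.0},
  ],
)

```text
t: 8.0
tcp_pos: [0.4891, -0.0547, 0.0108]
eef_rot: [0.764, 0.646, 0.0, 0.0]
contact_force: [-0.6, -0.1, -1.0]
finger_gap: 0.0151
grip_force: 69.1
```

>>> carry_out(
  increments=[
    {"dx":0,"dy":0,"dz":0.001,"rx":0,"ry":0,"rz":0,"gripper":0.0},
    {"dx":0,"dy":0,"dz":0.002,"rx":0,"ry":0,"rz":0,"gripper":0.0},
  ],
)

```text
t: 8.17
tcp_pos: [0.4889, -0.0546, 0.0087]
eef_rot: [0.764, 0.646, 0.0, 0.0]
contact_force: [-0.1, 0.6, -1.7]
finger_gap: 0.0151
grip_force: 69.2
```

>>> carry_out(
  increments=[
    {"dx":0,"dy":0,"dz":0.001,"rx":0,"ry":0,"rz":0,"gripper":0.0},
    {"dx":0,"dy":0,"dz":0.002,"rx":0,"ry":0,"rz":0,"gripper":0.0},
  ],
)

```text
t: 8.33
tcp_pos: [0.4889, -0.0546, 0.0066]
eef_rot: [0.764, 0.646, 0.0, 0.0]
contact_force: [-0.0, -0.0, -1.4]
finger_gap: 0.0155
grip_force: 69.3
```

>>> carry_out(
  increments=[
    {"dx":0,"dy":0,"dz":0.0,"rx":0,"ry":0,"rz":0,"gripper":0.0},
    {"dx":0,"dy":0,"dz":0.001,"rx":0,"ry":0,"rz":0,"gripper":0.0},
  ],
)

```text
t: 8.5
tcp_pos: [0.489, -0.0547, 0.0058]
eef_rot: [0.764, 0.646, 0.0, 0.0]
contact_force: [-0.2, -0.8, -0.1]
finger_gap: 0.0155
grip_force: 69.3
```

>>> carry_out(
  increments=[
    {"dx":0,"dy":0,"dz":0.001,"rx":0,"ry":0,"rz":0,"gripper":0.0},
    {"dx":0,"dy":0,"dz":0.001,"rx":0,"ry":0,"rz":0,"gripper":0.0},
  ],
)

```text
t: 8.67
tcp_pos: [0.4888, -0.0546, 0.0045]
eef_rot: [0.764, 0.646, 0.0, -0.0]
contact_force: [1.0, 0.1, -0.0]
finger_gap: 0.0154
grip_force: 69.3
```

>>> carry_out(
  increments=[
    {"dx":0,"dy":0,"dz":-0.01,"rx":0,"ry":0,"rz":0,"gripper":0.0},
    {"dx":0.0,"dy":0,"dz":-0.02,"rx":0,"ry":0,"rz":0,"gripper":0.0},
    {"dx":0.01,"dy":0,"dz":-0.023,"rx":0,"ry":0,"rz":0,"gripper":0.0},
    {"dx":0.025,"dy":0,"dz":-0.023,"rx":0,"ry":0,"rz":0,"gripper":0.0},
    {"dx":0.04,"dy":0,"dz":-0.023,"rx":0,"ry":0,"rz":0,"gripper":0.0},
    {"dx":0.055,"dy":0,"dz":-0.023,"rx":0,"ry":0,"rz":0,"gripper":0.0},
    {"dx":0.068,"dy":0,"dz":-0.023,"rx":0,"ry":0,"rz":0,"gripper":0.0},
    {"dx":0.079,"dy":0,"dz":-0.023,"rx":0,"ry":0,"rz":0,"gripper":0.0},
    {"dx":0.087,"dy":0,"dz":-0.023,"rx":0,"ry":0,"rz":0,"gripper":0.0},
    {"dx":0.092,"dy":0,"dz":-0.023,"rx":0,"ry":0,"rz":0,"gripper":0.0},
  ],
)

```text
t: 9.5
tcp_pos: [0.5043, 0.0373, 0.0279]
eef_rot: [0.763, 0.646, 0.0, 0.0]
contact_force: [0.3, 0.2, -0.8]
finger_gap: 0.0151
grip_force: 69.1
```

>>> carry_out(
  increments=[
    {"dx":0.0015,"dy":0,"dz":0,"rx":0,"ry":0,"rz":0,"gripper":0.0},
    {"dx":0.003,"dy":0,"dz":0,"rx":0,"ry":0,"rz":0,"gripper":0.0},
    {"dx":0.0045,"dy":0,"dz":0,"rx":0,"ry":0,"rz":0,"gripper":0.0},
  ],
)

```text
t: 9.75
tcp_pos: [0.5049, 0.0403, 0.0276]
eef_rot: [0.764, 0.645, -0.0, 0.0]
contact_force: [1.1, -0.2, -1.6]
finger_gap: 0.0152
grip_force: 69.1
```

```bash
sed -i 's/-.0091/-.0055/' h.py; python3 -c "
from h import *
st()"
```

```text
t 9.75 tip mach x 0.0665 y 0.0495 z 0.0221 | head 80.40 tilt -0.0002 0.0000 | F mx -0.06 my -1.11 z -1.64
```

>>> carry_out(
  increments=[
    {"dx":0.0015,"dy":0,"dz":0,"rx":0,"ry":0,"rz":0,"gripper":0.0},
    {"dx":0.003,"dy":0,"dz":0,"rx":0,"ry":0,"rz":0,"gripper":0.0},
    {"dx":0.004,"dy":0,"dz":0,"rx":0,"ry":0,"rz":0,"gripper":0.0},
  ],
)

```text
t: 10.0
tcp_pos: [0.5055, 0.0444, 0.0276]
eef_rot: [0.764, 0.645, -0.0, -0.0]
contact_force: [-0.9, -0.2, -1.0]
finger_gap: 0.0152
grip_force: 69.1
```

>>> carry_out(
  increments=[
    {"dx":0.0015,"dy":0,"dz":0,"rx":0,"ry":0,"rz":0,"gripper":0.0},
    {"dx":0.003,"dy":0,"dz":0,"rx":0,"ry":0,"rz":0,"gripper":0.0},
  ],
)

```text
t: 10.17
tcp_pos: [0.506, 0.0475, 0.0276]
eef_rot: [0.764, 0.646, -0.0, -0.0]
contact_force: [-0.8, -0.3, -0.7]
finger_gap: 0.0151
grip_force: 69.1
```

Tip x is about 0.074. I'll carry on in 3 mm steps.

>>> carry_out(
  increments=[
    {"dx":0.0015,"dy":0,"dz":0,"rx":0,"ry":0,"rz":0,"gripper":0.0},
    {"dx":0.003,"dy":0,"dz":0,"rx":0,"ry":0,"rz":0,"gripper":0.0},
  ],
)

```text
t: 10.33
tcp_pos: [0.5065, 0.0506, 0.0276]
eef_rot: [0.764, 0.646, -0.0, -0.0]
contact_force: [0.6, -0.2, -0.7]
finger_gap: 0.0152
grip_force: 69.1
```

>>> carry_out(
  increments=[
    {"dx":0.0015,"dy":0,"dz":0,"rx":0,"ry":0,"rz":0,"gripper":0.0},
    {"dx":0.003,"dy":0,"dz":0,"rx":0,"ry":0,"rz":0,"gripper":0.0},
  ],
)

```text
t: 10.5
tcp_pos: [0.507, 0.0536, 0.0276]
eef_rot: [0.764, 0.646, 0.0, -0.0]
contact_force: [0.0, -0.4, -1.9]
finger_gap: 0.0155
grip_force: 69.1
```

>>> carry_out(
  increments=[
    {"dx":0.0015,"dy":0,"dz":0,"rx":0,"ry":0,"rz":0,"gripper":0.0},
    {"dx":0.003,"dy":0,"dz":0,"rx":0,"ry":0,"rz":0,"gripper":0.0},
  ],
)

```text
t: 10.67
tcp_pos: [0.5075, 0.0565, 0.0276]
eef_rot: [0.764, 0.646, 0.0, 0.0]
contact_force: [-0.1, -0.4, -1.7]
finger_gap: 0.0155
grip_force: 69.1
```

>>> carry_out(
  increments=[
    {"dx":0.0015,"dy":0,"dz":0,"rx":0,"ry":0,"rz":0,"gripper":0.0},
    {"dx":0.003,"dy":0,"dz":0,"rx":0,"ry":0,"rz":0,"gripper":0.0},
  ],
)

```text
t: 10.83
tcp_pos: [0.5081, 0.0595, 0.0276]
eef_rot: [0.764, 0.646, 0.0, 0.0]
contact_force: [0.7, -0.2, -1.8]
finger_gap: 0.0151
grip_force: 69.1
```

>>> carry_out(
  increments=[
    {"dx":0.0015,"dy":0,"dz":0,"rx":0,"ry":0,"rz":0,"gripper":0.0},
    {"dx":0.003,"dy":0,"dz":0,"rx":0,"ry":0,"rz":0,"gripper":0.0},
  ],
)

```text
t: 11.0
tcp_pos: [0.5085, 0.0625, 0.0276]
eef_rot: [0.764, 0.646, 0.0, 0.0]
contact_force: [0.2, 0.1, -0.9]
finger_gap: 0.0154
grip_force: 69.1
```

>>> carry_out(
  increments=[
    {"dx":0.0015,"dy":0,"dz":0,"rx":0,"ry":0,"rz":0,"gripper":0.0},
    {"dx":0.003,"dy":0,"dz":0,"rx":0,"ry":0,"rz":0,"gripper":0.0},
  ],
)

```text
t: 11.17
tcp_pos: [0.509, 0.0654, 0.0276]
eef_rot: [0.764, 0.646, 0.0, -0.0]
contact_force: [-0.5, 0.0, -1.7]
finger_gap: 0.0157
grip_force: 69.1
```

>>> carry_out(
  increments=[
    {"dx":0.0015,"dy":0,"dz":0,"rx":0,"ry":0,"rz":0,"gripper":0.0},
    {"dx":0.003,"dy":0,"dz":0,"rx":0,"ry":0,"rz":0,"gripper":0.0},
  ],
)

```text
t: 11.33
tcp_pos: [0.5095, 0.0684, 0.0276]
eef_rot: [0.764, 0.646, 0.0, -0.0]
contact_force: [-1.0, 1.9, -0.5]
finger_gap: 0.0157
grip_force: 69.1
```

>>> carry_out(
  increments=[
    {"dx":0.0015,"dy":0,"dz":0,"rx":0,"ry":0,"rz":0,"gripper":0.0},
    {"dx":0.003,"dy":0,"dz":0,"rx":0,"ry":0,"rz":0,"gripper":0.0},
  ],
)

```text
t: 11.5
tcp_pos: [0.51, 0.0713, 0.0276]
eef_rot: [0.764, 0.646, -0.0, 0.0]
contact_force: [1.3, -0.7, -2.4]
finger_gap: 0.0154
grip_force: 69.1
```

>>> carry_out(
  increments=[
    {"dx":0.0015,"dy":0,"dz":0,"rx":0,"ry":0,"rz":0,"gripper":0.0},
    {"dx":0.003,"dy":0,"dz":0,"rx":0,"ry":0,"rz":0,"gripper":0.0},
  ],
)

```text
t: 11.67
tcp_pos: [0.5105, 0.0743, 0.0276]
eef_rot: [0.764, 0.646, -0.0, 0.0]
contact_force: [0.2, -0.0, -2.3]
finger_gap: 0.0155
grip_force: 69.1
```

>>> carry_out(
  increments=[
    {"dx":0.0015,"dy":0,"dz":0,"rx":0,"ry":0,"rz":0,"gripper":0.0},
    {"dx":0.003,"dy":0,"dz":0,"rx":0,"ry":0,"rz":0,"gripper":0.0},
  ],
)

```text
t: 11.83
tcp_pos: [0.511, 0.0772, 0.0276]
eef_rot: [0.764, 0.646, 0.0, -0.0]
contact_force: [0.3, 0.2, -1.0]
finger_gap: 0.0151
grip_force: 69.1
```

>>> carry_out(
  increments=[
    {"dx":0.0015,"dy":0,"dz":0,"rx":0,"ry":0,"rz":0,"gripper":0.0},
    {"dx":0.003,"dy":0,"dz":0,"rx":0,"ry":0,"rz":0,"gripper":0.0},
  ],
)

```text
t: 12.0
tcp_pos: [0.5115, 0.0802, 0.0276]
eef_rot: [0.764, 0.646, 0.0, 0.0]
contact_force: [0.2, 0.4, -1.3]
finger_gap: 0.0153
grip_force: 69.1
```

>>> carry_out(
  increments=[
    {"dx":0.0015,"dy":0,"dz":0,"rx":0,"ry":0,"rz":0,"gripper":0.0},
    {"dx":0.002,"dy":0,"dz":0,"rx":0,"ry":0,"rz":0,"gripper":0.0},
  ],
)

```text
t: 12.17
tcp_pos: [0.5119, 0.0823, 0.0276]
eef_rot: [0.764, 0.646, 0.0, -0.0]
contact_force: [-0.6, -1.1, -1.1]
finger_gap: 0.0155
grip_force: 69.1
```

```bash
python3 -c "
from h import *
st()"
```

```text
t 12.17 tip mach x 0.1090 y 0.0498 z 0.0221 | head 80.44 tilt 0.0001 -0.0000 | F mx -1.16 my 0.43 z -1.06
```

>>> carry_out(
  increments=[
    {"dx":0.001,"dy":0,"dz":0,"rx":0,"ry":0,"rz":0,"gripper":0.0},
    {"dx":0.001,"dy":0,"dz":0,"rx":0,"ry":0,"rz":0,"gripper":0.0},
  ],
)

```text
t: 12.33
tcp_pos: [0.512, 0.0826, 0.0276]
eef_rot: [0.764, 0.646, -0.0, 0.0]
contact_force: [-0.9, -1.7, -2.1]
finger_gap: 0.0155
grip_force: 69.2
```

```bash
python3 -c "
from h import *
st()"
```

```text
t 12.33 tip mach x 0.1094 y 0.0498 z 0.0221 | head 80.45 tilt -0.0010 -0.0000 | F mx -1.82 my 0.61 z -2.08
```

>>> carry_out(
  increments=[
    {"dx":-0.008,"dy":0,"dz":0,"rx":0,"ry":0,"rz":0,"gripper":0.0},
    {"dx":-0.016,"dy":0,"dz":0,"rx":0,"ry":0,"rz":0,"gripper":0.0},
    {"dx":-0.018,"dy":0.002,"dz":0,"rx":0,"ry":0,"rz":0,"gripper":0.0},
    {"dx":-0.018,"dy":0.004,"dz":0,"rx":0,"ry":0,"rz":0,"gripper":0.0},
    {"dx":-0.018,"dy":0.006,"dz":0,"rx":0,"ry":0,"rz":0,"gripper":0.0},
  ],
)

```text
t: 12.75
tcp_pos: [0.5152, 0.0639, 0.0277]
eef_rot: [0.764, 0.645, 0.0, -0.0]
contact_force: [0.0, -0.6, -1.4]
finger_gap: 0.0154
grip_force: 69.1
```

>>> carry_out(
  increments=[
    {"dx":0,"dy":0.002,"dz":0,"rx":0,"ry":0,"rz":0,"gripper":0.0},
    {"dx":0,"dy":0.004,"dz":0,"rx":0,"ry":0,"rz":0,"gripper":0.0},
  ],
)

```text
t: 12.92
tcp_pos: [0.5192, 0.0636, 0.0277]
eef_rot: [0.764, 0.646, 0.0, 0.0]
contact_force: [0.3, 0.6, -1.7]
finger_gap: 0.0149
grip_force: 69.1
```

```bash
python3 -c "
from h import *
st()"
```

```text
t 12.92 tip mach x 0.0919 y 0.0394 z 0.0222 | head 80.43 tilt 0.0001 0.0002 | F mx 0.64 my -0.15 z -1.66
```

>>> carry_out(
  increments=[
    {"dx":0,"dy":0.002,"dz":0,"rx":0,"ry":0,"rz":0,"gripper":0.0},
    {"dx":0,"dy":0.004,"dz":0,"rx":0,"ry":0,"rz":0,"gripper":0.0},
  ],
)

```text
t: 13.08
tcp_pos: [0.523, 0.063, 0.0276]
eef_rot: [0.764, 0.646, 0.0, -0.0]
contact_force: [0.2, 0.1, -1.2]
finger_gap: 0.0155
grip_force: 69.1
```

```bash
sed -i 's/    f=s\["contact_force"\];/    f=s["contact_force"];print("mom",s["moment"].round(3));/' h.py; python3 -c "
from h import *
st()"
```

```text
mom [-0.049  0.032  0.008]
t 13.08 tip mach x 0.0920 y 0.0356 z 0.0221 | head 80.44 tilt 0.0001 -0.0000 | F mx 0.15 my -0.15 z -1.20
```

>>> carry_out(
  increments=[
    {"dx":0,"dy":0.0015,"dz":0,"rx":0,"ry":0,"rz":0,"gripper":0.0},
    {"dx":0,"dy":0.003,"dz":0,"rx":0,"ry":0,"rz":0,"gripper":0.0},
  ],
)

```text
t: 13.25
tcp_pos: [0.5259, 0.0625, 0.0276]
eef_rot: [0.764, 0.646, -0.0, -0.0]
contact_force: [0.3, 0.1, -1.4]
finger_gap: 0.0153
grip_force: 69.1
```

>>> carry_out(
  increments=[
    {"dx":0,"dy":0.0015,"dz":0,"rx":0,"ry":0,"rz":0,"gripper":0.0},
    {"dx":0,"dy":0.003,"dz":0,"rx":0,"ry":0,"rz":0,"gripper":0.0},
  ],
)

```text
t: 13.42
tcp_pos: [0.5288, 0.0619, 0.0276]
eef_rot: [0.764, 0.646, -0.0, -0.0]
contact_force: [0.2, -1.0, -2.0]
finger_gap: 0.0153
grip_force: 69.1
```

```bash
python3 -c "
from h import *
st()"
```

```text
mom [-0.031 -0.047  0.013]
t 13.42 tip mach x 0.0918 y 0.0297 z 0.0221 | head 80.43 tilt 0.0000 -0.0001 | F mx -0.91 my -0.38 z -2.01
```

>>> carry_out(
  increments=[
    {"dx":0,"dy":0.0015,"dz":0,"rx":0,"ry":0,"rz":0,"gripper":0.0},
    {"dx":0,"dy":0.003,"dz":0,"rx":0,"ry":0,"rz":0,"gripper":0.0},
  ],
)

```text
t: 13.58
tcp_pos: [0.5318, 0.0614, 0.0276]
eef_rot: [0.764, 0.646, -0.0, -0.0]
contact_force: [-0.3, 0.2, -0.6]
finger_gap: 0.0155
grip_force: 69.1
```

>>> carry_out(
  increments=[
    {"dx":0,"dy":0.0015,"dz":0,"rx":0,"ry":0,"rz":0,"gripper":0.0},
    {"dx":0,"dy":0.003,"dz":0,"rx":0,"ry":0,"rz":0,"gripper":0.0},
  ],
)

```text
t: 13.75
tcp_pos: [0.5348, 0.0609, 0.0276]
eef_rot: [0.764, 0.646, 0.0, 0.0]
contact_force: [-0.3, 0.6, -1.7]
finger_gap: 0.0152
grip_force: 69.1
```

```bash
python3 -c "
from h import *
st()"
```

```text
mom [-0.023 -0.04   0.003]
t 13.75 tip mach x 0.0918 y 0.0236 z 0.0221 | head 80.43 tilt -0.0000 0.0000 | F mx 0.56 my 0.41 z -1.68
```

>>> carry_out(
  increments=[
    {"dx":0,"dy":0.0015,"dz":0,"rx":0,"ry":0,"rz":0,"gripper":0.0},
    {"dx":0,"dy":0.003,"dz":0,"rx":0,"ry":0,"rz":0,"gripper":0.0},
  ],
)

```text
t: 13.92
tcp_pos: [0.5378, 0.0604, 0.0276]
eef_rot: [0.764, 0.646, 0.0, 0.0]
contact_force: [-0.3, -0.3, -0.9]
finger_gap: 0.0154
grip_force: 69.1
```

>>> carry_out(
  increments=[
    {"dx":0,"dy":0.0015,"dz":0,"rx":0,"ry":0,"rz":0,"gripper":0.0},
    {"dx":0,"dy":0.003,"dz":0,"rx":0,"ry":0,"rz":0,"gripper":0.0},
  ],
)

```text
t: 14.08
tcp_pos: [0.5403, 0.0599, 0.0274]
eef_rot: [0.763, 0.646, -0.0, -0.0]
contact_force: [-2.0, 0.6, -1.6]
finger_gap: 0.0154
grip_force: 69.3
```

```bash
python3 -c "
from h import *
st()"
```

```text
mom [-0.015  0.271  0.29 ]
t 14.08 tip mach x 0.0918 y 0.0181 z 0.0219 | head 80.45 tilt -0.0002 -0.0010 | F mx 0.26 my 2.06 z -1.59
```

Side contact at tip y of about 0.0187, so the eye's centre is at y ≈ -0.005. The front contact at tip x of 0.1092 puts the hole at x ≈ 0.089. Next I back off, rise and move over the hole.

>>> carry_out(
  increments=[
    {"dx":0,"dy":-0.003,"dz":0,"rx":0,"ry":0,"rz":0,"gripper":0.0},
    {"dx":-0.0025,"dy":-0.003,"dz":-0.007,"rx":0,"ry":0,"rz":0,"gripper":0.0},
    {"dx":-0.0025,"dy":-0.003,"dz":-0.014,"rx":0,"ry":0,"rz":0,"gripper":0.0},
    {"dx":-0.0025,"dy":-0.003,"dz":-0.021,"rx":0,"ry":0,"rz":0,"gripper":0.0},
    {"dx":-0.0025,"dy":0.002,"dz":-0.021,"rx":0,"ry":0,"rz":0,"gripper":0.0},
    {"dx":-0.0025,"dy":0.009,"dz":-0.021,"rx":0,"ry":0,"rz":0,"gripper":0.0},
    {"dx":-0.0025,"dy":0.016,"dz":-0.021,"rx":0,"ry":0,"rz":0,"gripper":0.0},
    {"dx":-0.0025,"dy":0.021,"dz":-0.021,"rx":0,"ry":0,"rz":0,"gripper":0.0},
    {"dx":-0.0025,"dy":0.023,"dz":-0.021,"rx":0,"ry":0,"rz":0,"gripper":0.0},
    {"dx":-0.0025,"dy":0.023,"dz":-0.021,"rx":0,"ry":0,"rz":0,"gripper":0.0},
  ],
)

```text
t: 14.92
tcp_pos: [0.5633, 0.0535, 0.0483]
eef_rot: [0.764, 0.646, -0.0, -0.0]
contact_force: [-0.6, 0.3, -1.6]
finger_gap: 0.0153
grip_force: 69.2
```

```bash
python3 -c "
from h import *
st()"
```

```text
mom [-0.002 -0.053 -0.009]
t 14.92 tip mach x 0.0893 y -0.0058 z 0.0428 | head 80.42 tilt 0.0000 -0.0003 | F mx 0.16 my 0.68 z -1.58
```

Now lower gently, first to tip z 0.035, then through the tab.

>>> carry_out(
  increments=[
    {"dx":0,"dy":0,"dz":0.003,"rx":0,"ry":0,"rz":0,"gripper":0.0},
    {"dx":0,"dy":0,"dz":0.006,"rx":0,"ry":0,"rz":0,"gripper":0.0},
    {"dx":0,"dy":0,"dz":0.008,"rx":0,"ry":0,"rz":0,"gripper":0.0},
    {"dx":0,"dy":0,"dz":0.01,"rx":0,"ry":0,"rz":0,"gripper":0.0},
    {"dx":0,"dy":0,"dz":0.012,"rx":0,"ry":0,"rz":0,"gripper":0.0},
    {"dx":0,"dy":0,"dz":0.0135,"rx":0,"ry":0,"rz":0,"gripper":0.0},
  ],
)

```text
t: 15.42
tcp_pos: [0.5626, 0.0537, 0.0348]
eef_rot: [0.764, 0.646, -0.0, -0.0]
contact_force: [0.4, -0.2, -1.0]
finger_gap: 0.015
grip_force: 69.2
```

```bash
python3 -c "
from h import *
st()"
```

```text
mom [-0.013 -0.007  0.019]
t 15.42 tip mach x 0.0894 y -0.0050 z 0.0293 | head 80.43 tilt 0.0000 -0.0004 | F mx -0.10 my -0.42 z -1.00
```

>>> carry_out(
  increments=[
    {"dx":0,"dy":0,"dz":0.002,"rx":0,"ry":0,"rz":0,"gripper":0.0},
    {"dx":0,"dy":0,"dz":0.004,"rx":0,"ry":0,"rz":0,"gripper":0.0},
    {"dx":0,"dy":0,"dz":0.006,"rx":0,"ry":0,"rz":0,"gripper":0.0},
    {"dx":0,"dy":0,"dz":0.007,"rx":0,"ry":0,"rz":0,"gripper":0.0},
  ],
)

```text
t: 15.75
tcp_pos: [0.5627, 0.0536, 0.0278]
eef_rot: [0.764, 0.646, -0.0, -0.0]
contact_force: [-0.3, 0.6, -0.9]
finger_gap: 0.0154
grip_force: 69.2
```

>>> carry_out(
  increments=[
    {"dx":0,"dy":0,"dz":0.0015,"rx":0,"ry":0,"rz":0,"gripper":0.0},
    {"dx":0,"dy":0,"dz":0.003,"rx":0,"ry":0,"rz":0,"gripper":0.0},
  ],
)

```text
t: 15.92
tcp_pos: [0.5629, 0.0536, 0.025]
eef_rot: [0.764, 0.646, 0.0, 0.0]
contact_force: [-0.1, 0.5, -0.9]
finger_gap: 0.0154
grip_force: 69.2
```

```bash
python3 -c "
from h import *
st()"
```

```text
mom [-0.051 -0.033  0.015]
t 15.92 tip mach x 0.0894 y -0.0053 z 0.0195 | head 80.43 tilt 0.0000 0.0002 | F mx 0.45 my 0.21 z -0.93
```

>>> carry_out(
  increments=[
    {"dx":-0.002,"dy":0,"dz":0,"rx":0,"ry":0,"rz":0,"gripper":0.0},
    {"dx":-0.004,"dy":0,"dz":0,"rx":0,"ry":0,"rz":0,"gripper":0.0},
    {"dx":-0.006,"dy":0,"dz":0,"rx":0,"ry":0,"rz":0,"gripper":0.0},
    {"dx":-0.008,"dy":0,"dz":0,"rx":0,"ry":0,"rz":0,"gripper":0.0},
    {"dx":-0.01,"dy":0,"dz":0,"rx":0,"ry":0,"rz":0,"gripper":0.0},
  ],
)

```text
t: 16.33
tcp_pos: [0.5611, 0.0439, 0.0251]
eef_rot: [0.764, 0.646, 0.0, -0.0]
contact_force: [0.3, 3.0, -1.3]
finger_gap: 0.0153
grip_force: 69.1
```

```bash
python3 -c "
from h import *
st()"
```

```text
mom [ 0.361 -0.036  0.021]
t 16.33 tip mach x 0.0795 y -0.0052 z 0.0196 | head 80.42 tilt 0.0006 -0.0000 | F mx 2.96 my 0.24 z -1.25
```

The tray is moving, with about 3 N of drag. I'll draw it on at a moderate speed.

>>> carry_out(
  increments=[
    {"dx":-0.003,"dy":0,"dz":0,"rx":0,"ry":0,"rz":0,"gripper":0.0},
    {"dx":-0.008,"dy":0,"dz":0,"rx":0,"ry":0,"rz":0,"gripper":0.0},
    {"dx":-0.014,"dy":0,"dz":0,"rx":0,"ry":0,"rz":0,"gripper":0.0},
    {"dx":-0.02,"dy":0,"dz":0,"rx":0,"ry":0,"rz":0,"gripper":0.0},
    {"dx":-0.026,"dy":0,"dz":0,"rx":0,"ry":0,"rz":0,"gripper":0.0},
    {"dx":-0.032,"dy":0,"dz":0,"rx":0,"ry":0,"rz":0,"gripper":0.0},
    {"dx":-0.038,"dy":0,"dz":0,"rx":0,"ry":0,"rz":0,"gripper":0.0},
    {"dx":-0.044,"dy":0,"dz":0,"rx":0,"ry":0,"rz":0,"gripper":0.0},
    {"dx":-0.05,"dy":0,"dz":0,"rx":0,"ry":0,"rz":0,"gripper":0.0},
    {"dx":-0.054,"dy":0,"dz":0,"rx":0,"ry":0,"rz":0,"gripper":0.0},
  ],
)

```text
t: 17.17
tcp_pos: [0.552, -0.0103, 0.0251]
eef_rot: [0.764, 0.645, -0.0, 0.0]
contact_force: [0.5, 2.9, -1.3]
finger_gap: 0.0155
grip_force: 69.2
```

```bash
python3 -c "
from h import *
st()"
```

```text
mom [ 0.451 -0.012  0.113]
t 17.17 tip mach x 0.0245 y -0.0054 z 0.0196 | head 80.41 tilt -0.0002 -0.0002 | F mx 2.93 my -0.00 z -1.33
```

>>> carry_out(
  increments=[
    {"dx":-0.005,"dy":0,"dz":0,"rx":0,"ry":0,"rz":0,"gripper":0.0},
    {"dx":-0.011,"dy":0,"dz":0,"rx":0,"ry":0,"rz":0,"gripper":0.0},
    {"dx":-0.017,"dy":0,"dz":0,"rx":0,"ry":0,"rz":0,"gripper":0.0},
    {"dx":-0.023,"dy":0,"dz":0,"rx":0,"ry":0,"rz":0,"gripper":0.0},
    {"dx":-0.029,"dy":0,"dz":0,"rx":0,"ry":0,"rz":0,"gripper":0.0},
    {"dx":-0.035,"dy":0,"dz":0,"rx":0,"ry":0,"rz":0,"gripper":0.0},
    {"dx":-0.041,"dy":0,"dz":0,"rx":0,"ry":0,"rz":0,"gripper":0.0},
    {"dx":-0.047,"dy":0,"dz":0,"rx":0,"ry":0,"rz":0,"gripper":0.0},
    {"dx":-0.053,"dy":0,"dz":0,"rx":0,"ry":0,"rz":0,"gripper":0.0},
    {"dx":-0.057,"dy":0,"dz":0,"rx":0,"ry":0,"rz":0,"gripper":0.0},
  ],
)

```text
t: 18.0
tcp_pos: [0.5425, -0.0665, 0.0251]
eef_rot: [0.764, 0.646, -0.0, -0.0]
contact_force: [0.1, 2.3, -2.1]
finger_gap: 0.0155
grip_force: 69.2
```

>>> carry_out(
  increments=[
    {"dx":-0.002,"dy":0,"dz":0,"rx":0,"ry":0,"rz":0,"gripper":0.0},
    {"dx":-0.004,"dy":0,"dz":0,"rx":0,"ry":0,"rz":0,"gripper":0.0},
    {"dx":-0.006,"dy":0,"dz":0,"rx":0,"ry":0,"rz":0,"gripper":0.0},
  ],
)

```text
t: 18.25
tcp_pos: [0.5417, -0.0717, 0.0251]
eef_rot: [0.764, 0.646, 0.0, 0.0]
contact_force: [-0.2, 3.4, -1.7]
finger_gap: 0.0155
grip_force: 69.2
```

```bash
python3 -c "
from h import *
st()"
```

```text
mom [0.441 0.027 0.04 ]
t 18.25 tip mach x -0.0378 y -0.0055 z 0.0196 | head 80.42 tilt 0.0000 0.0001 | F mx 3.35 my 0.76 z -1.74
```

>>> carry_out(
  increments=[
    {"dx":-0.0015,"dy":0,"dz":0,"rx":0,"ry":0,"rz":0,"gripper":0.0},
    {"dx":-0.003,"dy":0,"dz":0,"rx":0,"ry":0,"rz":0,"gripper":0.0},
    {"dx":-0.0045,"dy":0,"dz":0,"rx":0,"ry":0,"rz":0,"gripper":0.0},
  ],
)

```text
t: 18.5
tcp_pos: [0.541, -0.076, 0.0251]
eef_rot: [0.764, 0.646, 0.0, 0.0]
contact_force: [-0.2, 2.0, -1.9]
finger_gap: 0.0151
grip_force: 69.2
```

>>> carry_out(
  increments=[
    {"dx":-0.0015,"dy":0,"dz":0,"rx":0,"ry":0,"rz":0,"gripper":0.0},
    {"dx":-0.003,"dy":0,"dz":0,"rx":0,"ry":0,"rz":0,"gripper":0.0},
  ],
)

```text
t: 18.67
tcp_pos: [0.5405, -0.0791, 0.0251]
eef_rot: [0.764, 0.646, -0.0, 0.0]
contact_force: [0.2, 2.7, -1.5]
finger_gap: 0.0153
grip_force: 69.2
```

Tip x is about -0.0453.

>>> carry_out(
  increments=[
    {"dx":-0.0015,"dy":0,"dz":0,"rx":0,"ry":0,"rz":0,"gripper":0.0},
    {"dx":-0.003,"dy":0,"dz":0,"rx":0,"ry":0,"rz":0,"gripper":0.0},
  ],
)

```text
t: 18.83
tcp_pos: [0.5399, -0.0821, 0.0251]
eef_rot: [0.764, 0.646, 0.0, -0.0]
contact_force: [0.9, 3.1, -1.5]
finger_gap: 0.0152
grip_force: 69.2
```

```bash
python3 -c "
from h import *
st()"
```

```text
mom [ 0.449 -0.007  0.04 ]
t 18.83 tip mach x -0.0483 y -0.0054 z 0.0196 | head 80.43 tilt 0.0000 -0.0000 | F mx 3.24 my -0.34 z -1.48
```

>>> carry_out(
  increments=[
    {"dx":-0.0015,"dy":0,"dz":0,"rx":0,"ry":0,"rz":0,"gripper":0.0},
    {"dx":-0.003,"dy":0,"dz":0,"rx":0,"ry":0,"rz":0,"gripper":0.0},
  ],
)

```text
t: 19.0
tcp_pos: [0.5394, -0.0851, 0.0251]
eef_rot: [0.764, 0.646, -0.0, -0.0]
contact_force: [0.1, 2.2, -0.7]
finger_gap: 0.0154
grip_force: 69.2
```

```bash
python3 -c "
from h import *
st()"
```

```text
mom [ 0.439 -0.015  0.064]
t 19.00 tip mach x -0.0513 y -0.0054 z 0.0196 | head 80.42 tilt 0.0000 -0.0000 | F mx 2.15 my 0.29 z -0.71
```

>>> carry_out(
  increments=[
    {"dx":-0.001,"dy":0,"dz":0,"rx":0,"ry":0,"rz":0,"gripper":0.0},
    {"dx":-0.002,"dy":0,"dz":0,"rx":0,"ry":0,"rz":0,"gripper":0.0},
  ],
)

```text
t: 19.17
tcp_pos: [0.5391, -0.087, 0.0251]
eef_rot: [0.764, 0.646, -0.0, -0.0]
contact_force: [0.6, 2.3, -2.9]
finger_gap: 0.0151
grip_force: 69.2
```

```bash
python3 -c "
from h import *
st()"
```

```text
mom [0.455 0.012 0.06 ]
t 19.17 tip mach x -0.0533 y -0.0054 z 0.0196 | head 80.42 tilt 0.0000 -0.0001 | F mx 2.40 my -0.18 z -2.90
```

>>> carry_out(
  increments=[
    {"dx":-0.001,"dy":0,"dz":0,"rx":0,"ry":0,"rz":0,"gripper":0.0},
    {"dx":-0.002,"dy":0,"dz":0,"rx":0,"ry":0,"rz":0,"gripper":0.0},
  ],
)

```text
t: 19.33
tcp_pos: [0.5388, -0.089, 0.0251]
eef_rot: [0.764, 0.646, -0.0, -0.0]
contact_force: [0.4, 2.5, -1.1]
finger_gap: 0.0156
grip_force: 69.2
```

```bash
python3 -c "
from h import *
st()"
```

```text
mom [0.427 0.026 0.035]
t 19.33 tip mach x -0.0553 y -0.0054 z 0.0196 | head 80.42 tilt 0.0000 -0.0000 | F mx 2.50 my -0.03 z -1.15
```

>>> carry_out(
  increments=[
    {"dx":-0.001,"dy":0,"dz":0,"rx":0,"ry":0,"rz":0,"gripper":0.0},
    {"dx":-0.0015,"dy":0,"dz":0,"rx":0,"ry":0,"rz":0,"gripper":0.0},
  ],
)

```text
t: 19.5
tcp_pos: [0.5384, -0.0892, 0.0248]
eef_rot: [0.764, 0.645, 0.001, -0.001]
contact_force: [1.4, 7.9, -2.7]
finger_gap: 0.0153
grip_force: 69.0
```

```bash
python3 -c "
from h import *
st()"
```

```text
mom [ 1.346 -0.22   0.028]
t 19.50 tip mach x -0.0555 y -0.0052 z 0.0193 | head 80.39 tilt 0.0024 -0.0007 | F mx 8.05 my -0.02 z -2.72
```

The force rose to 8 N exactly at the predicted stop. Now I ease off, centre the prong in the eye and lift out.

>>> carry_out(
  increments=[
    {"dx":0.0025,"dy":0,"dz":0,"rx":0,"ry":0,"rz":0,"gripper":0.0},
    {"dx":0.005,"dy":0,"dz":0,"rx":0,"ry":0,"rz":0,"gripper":0.0},
    {"dx":0.0055,"dy":0,"dz":0,"rx":0,"ry":0,"rz":0,"gripper":0.0},
    {"dx":0.0055,"dy":0,"dz":0,"rx":0,"ry":0,"rz":0,"gripper":0.0},
  ],
)

```text
t: 19.83
tcp_pos: [0.5397, -0.0852, 0.0253]
eef_rot: [0.764, 0.646, -0.0, 0.0]
contact_force: [-0.2, 0.4, -0.9]
finger_gap: 0.0155
grip_force: 69.2
```

```bash
python3 -c "
from h import *
st()"
```

```text
mom [ 0.002 -0.02   0.009]
t 19.83 tip mach x -0.0514 y -0.0057 z 0.0198 | head 80.44 tilt -0.0007 0.0007 | F mx 0.35 my 0.21 z -0.95
```

>>> carry_out(
  increments=[
    {"dx":0,"dy":0,"dz":-0.003,"rx":0,"ry":0,"rz":0,"gripper":0.0},
    {"dx":0,"dy":0,"dz":-0.008,"rx":0,"ry":0,"rz":0,"gripper":0.0},
    {"dx":0,"dy":0,"dz":-0.014,"rx":0,"ry":0,"rz":0,"gripper":0.0},
    {"dx":0,"dy":0,"dz":-0.021,"rx":0,"ry":0,"rz":0,"gripper":0.0},
    {"dx":0,"dy":0,"dz":-0.03,"rx":0,"ry":0,"rz":0,"gripper":0.0},
    {"dx":0,"dy":0,"dz":-0.05,"rx":0,"ry":0,"rz":0,"gripper":0.0},
    {"dx":0,"dy":0,"dz":-0.08,"rx":0,"ry":0,"rz":0,"gripper":0.0},
    {"dx":0,"dy":0,"dz":-0.12,"rx":0,"ry":0,"rz":0,"gripper":0.0},
    {"dx":0,"dy":0,"dz":-0.16,"rx":0,"ry":0,"rz":0,"gripper":0.0},
    {"dx":-0.02,"dy":0,"dz":-0.185,"rx":0,"ry":0,"rz":0,"gripper":0.0},
  ],
)

```text
t: 20.67
tcp_pos: [0.538, -0.103, 0.2159]
eef_rot: [0.763, 0.647, 0.002, 0.002]
contact_force: [1.1, -0.5, -0.2]
finger_gap: 0.0154
grip_force: 69.2
```

Run:
```python
from h import *
st();s=arm.sense();print(s["tcp_pos"])
a=grab_frame("scene");b=grab_frame("top");w=grab_frame("wrist")
cv2.imwrite("pics/j.png",np.vstack([np.hstack([cv2.resize(a["img"][80:230,200:380],(400,300),interpolation=cv2.INTER_CUBIC),cv2.resize(b["img"][130:280,130:330],(400,300),interpolation=cv2.INTER_CUBIC)]),np.hstack([cv2.resize(w["img"],(400,300)),np.zeros((300,400,3),np.uint8)])]))
```

```text
mom [-0.042 -0.016 -0.025]
t 20.67 tip mach x -0.0692 y -0.0064 z 0.2104 | head 80.60 tilt 0.0001 0.0066 | F mx -0.28 my -1.15 z -0.21
[ 0.53798084 -0.10296388  0.21588297]
```

View pics/j.png

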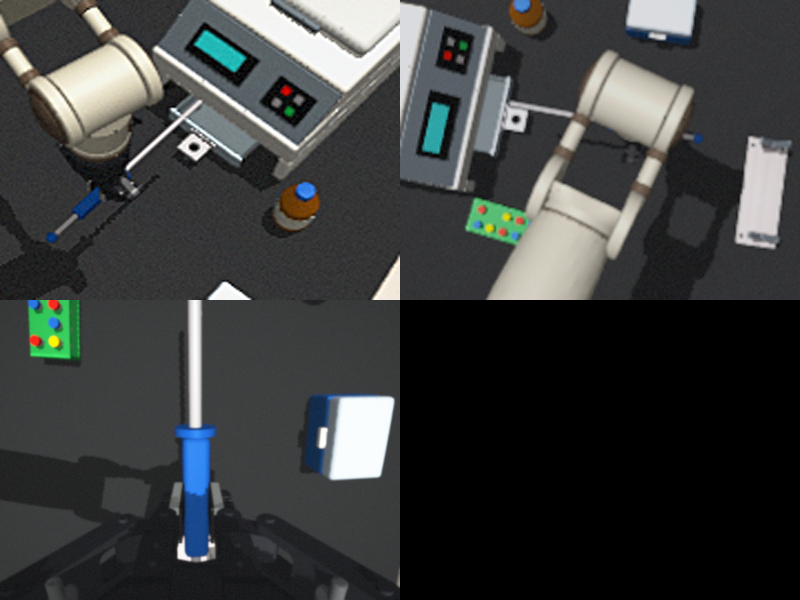

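The picture shows the tray drawn out with its eye at crop (195,147), clear of the hook. The bystanders are unmoved. Next I carry the rod back over its rest.

>>> carry_out(
  increments=[
    {"dx":-0.252,"dy":-0.069,"dz":0,"rx":0,"ry":0,"rz":70,"gripper":0.0},
    {"dx":-0.252,"dy":-0.069,"dz":0,"rx":0,"ry":0,"rz":70,"gripper":0.0},
    {"dx":-0.252,"dy":-0.069,"dz":0,"rx":0,"ry":0,"rz":70,"gripper":0.0},
    {"dx":-0.252,"dy":-0.069,"dz":0,"rx":0,"ry":0,"rz":70,"gripper":0.0},
    {"dx":-0.252,"dy":-0.069,"dz":0,"rx":0,"ry":0,"rz":70,"gripper":0.0},
    {"dx":-0.252,"dy":-0.069,"dz":0,"rx":0,"ry":0,"rz":70,"gripper":0.0},
    {"dx":-0.252,"dy":-0.069,"dz":0,"rx":0,"ry":0,"rz":70,"gripper":0.0},
    {"dx":-0.252,"dy":-0.069,"dz":0,"rx":0,"ry":0,"rz":70,"gripper":0.0},
    {"dx":-0.252,"dy":-0.069,"dz":0,"rx":0,"ry":0,"rz":70,"gripper":0.0},
    {"dx":-0.252,"dy":-0.069,"dz":0,"rx":0,"ry":0,"rz":70,"gripper":0.0},
  ],
)

```text
t: 21.65
tcp_pos: [0.4252, -0.3406, 0.2079]
eef_rot: [0.996, 0.087, -0.001, -0.002]
contact_force: [0.1, -0.3, -1.5]
finger_gap: 0.0155
grip_force: 69.2
```

>>> carry_out(
  increments=[
    {"dx":0,"dy":0,"dz":0,"rx":0,"ry":0,"rz":17.9,"gripper":0.0},
    {"dx":0,"dy":0,"dz":0,"rx":0,"ry":0,"rz":17.9,"gripper":0.0},
    {"dx":0,"dy":0,"dz":0,"rx":0,"ry":0,"rz":17.9,"gripper":0.0},
    {"dx":0,"dy":0,"dz":0,"rx":0,"ry":0,"rz":17.9,"gripper":0.0},
    {"dx":0,"dy":0,"dz":0,"rx":0,"ry":0,"rz":17.9,"gripper":0.0},
    {"dx":0,"dy":0,"dz":0,"rx":0,"ry":0,"rz":17.9,"gripper":0.0},
    {"dx":0,"dy":0,"dz":0,"rx":0,"ry":0,"rz":17.9,"gripper":0.0},
    {"dx":0,"dy":0,"dz":0,"rx":0,"ry":0,"rz":17.9,"gripper":0.0},
  ],
)

```text
t: 22.32
tcp_pos: [0.4261, -0.3415, 0.2099]
eef_rot: [0.998, -0.065, -0.0, -0.0]
contact_force: [-0.3, -0.5, -1.7]
finger_gap: 0.0152
grip_force: 69.1
```

Run:
```python
from h import *
st();s=arm.sense();print(s["tcp_pos"]);m=R.from_quat(s["eef_rot"]).as_matrix();d=np.array([.429,-.3403,.0576])-s["tcp_pos"];print("to go",(m.T@d).round(4),m.round(3).tolist())
```

```text
mom [ 0.025  0.032 -0.021]
t 22.32 tip mach x -0.5249 y -0.1468 z 0.2044 | head -7.43 tilt -0.0003 -0.0003 | F mx -0.56 my 0.20 z -1.74
[ 0.42613407 -0.34147274  0.20987758]
to go [ 0.0027 -0.0015  0.1523] [[0.992, -0.129, -0.0], [-0.129, -0.992, 0.0], [-0.0, -0.0, -1.0]]
```

Lower to TCP z ≈ 0.07, just inside the Vs, then go gently.

>>> carry_out(
  increments=[
    {"dx":0.0027,"dy":-0.0015,"dz":0.02,"rx":0,"ry":0,"rz":0,"gripper":0.0},
    {"dx":0.0027,"dy":-0.0015,"dz":0.045,"rx":0,"ry":0,"rz":0,"gripper":0.0},
    {"dx":0.0027,"dy":-0.0015,"dz":0.07,"rx":0,"ry":0,"rz":0,"gripper":0.0},
    {"dx":0.0027,"dy":-0.0015,"dz":0.095,"rx":0,"ry":0,"rz":0,"gripper":0.0},
    {"dx":0.0027,"dy":-0.0015,"dz":0.115,"rx":0,"ry":0,"rz":0,"gripper":0.0},
    {"dx":0.0027,"dy":-0.0015,"dz":0.13,"rx":0,"ry":0,"rz":0,"gripper":0.0},
    {"dx":0.0027,"dy":-0.0015,"dz":0.14,"rx":0,"ry":0,"rz":0,"gripper":0.0},
    {"dx":0.0027,"dy":-0.0015,"dz":0.145,"rx":0,"ry":0,"rz":0,"gripper":0.0},
    {"dx":0.0027,"dy":-0.0015,"dz":0.147,"rx":0,"ry":0,"rz":0,"gripper":0.0},
    {"dx":0.0027,"dy":-0.0015,"dz":0.147,"rx":0,"ry":0,"rz":0,"gripper":0.0},
  ],
)

```text
t: 23.15
tcp_pos: [0.4293, -0.3408, 0.0635]
eef_rot: [0.998, -0.065, 0.0, 0.0]
contact_force: [0.1, 0.2, -1.0]
finger_gap: 0.0151
grip_force: 69.1
```

>>> carry_out(
  increments=[
    {"dx":0,"dy":0,"dz":0.001,"rx":0,"ry":0,"rz":0,"gripper":0.0},
    {"dx":0,"dy":0,"dz":0.002,"rx":0,"ry":0,"rz":0,"gripper":0.0},
    {"dx":0,"dy":0,"dz":0.003,"rx":0,"ry":0,"rz":0,"gripper":0.0},
  ],
)

```text
t: 23.4
tcp_pos: [0.4295, -0.3411, 0.061]
eef_rot: [0.998, -0.065, 0.001, 0.001]
contact_force: [0.5, 0.3, -1.1]
finger_gap: 0.0153
grip_force: 69.1
```

Run:
```python
from h import *
st();s=arm.sense();print(s["tcp_pos"])
```

```text
mom [-0.003  0.033 -0.013]
t 23.40 tip mach x -0.5241 y -0.1501 z 0.0555 | head -7.47 tilt 0.0012 0.0012 | F mx 0.35 my -0.46 z -1.05
[ 0.42951805 -0.34107894  0.06096299]
```

>>> carry_out(
  increments=[
    {"dx":0,"dy":0,"dz":0.001,"rx":0,"ry":0,"rz":0,"gripper":0.0},
    {"dx":0,"dy":0,"dz":0.002,"rx":0,"ry":0,"rz":0,"gripper":0.0},
  ],
)

```text
t: 23.57
tcp_pos: [0.4292, -0.3407, 0.0584]
eef_rot: [0.998, -0.065, 0.0, 0.0]
contact_force: [0.3, -0.4, 0.9]
finger_gap: 0.0154
grip_force: 69.3
```

>>> carry_out(
  increments=[
    {"dx":0,"dy":0,"dz":0.001,"rx":0,"ry":0,"rz":0,"gripper":0.0},
    {"dx":0,"dy":0,"dz":0.0015,"rx":0,"ry":0,"rz":0,"gripper":0.0},
  ],
)

```text
t: 23.73
tcp_pos: [0.4294, -0.3405, 0.0579]
eef_rot: [0.998, -0.065, 0.0, -0.0]
contact_force: [-2.7, 4.9, 10.7]
finger_gap: 0.0152
grip_force: 70.8
```

Run:
```python
from h import *
st();s=arm.sense();print(s["tcp_pos"])
```

```text
mom [0.816 0.498 0.056]
t 23.73 tip mach x -0.5236 y -0.1499 z 0.0524 | head -7.46 tilt 0.0002 -0.0003 | F mx 4.38 my 3.52 z 10.73
[ 0.42939072 -0.34050896  0.05792681]
```

It is seated, with 10 N on both Vs. I'll release and lift off.

>>> carry_out(
  increments=[
    {"dx":0,"dy":0,"dz":-0.001,"rx":0,"ry":0,"rz":0,"gripper":0.03},
    {"dx":0,"dy":0,"dz":-0.001,"rx":0,"ry":0,"rz":0,"gripper":0.07},
    {"dx":0,"dy":0,"dz":-0.001,"rx":0,"ry":0,"rz":0,"gripper":0.07},
    {"dx":0,"dy":0,"dz":-0.001,"rx":0,"ry":0,"rz":0,"gripper":0.07},
    {"dx":0,"dy":0,"dz":-0.001,"rx":0,"ry":0,"rz":0,"gripper":0.07},
    {"dx":0,"dy":0,"dz":-0.02,"rx":0,"ry":0,"rz":0,"gripper":0.07},
    {"dx":0,"dy":0,"dz":-0.05,"rx":0,"ry":0,"rz":0,"gripper":0.07},
    {"dx":0,"dy":0,"dz":-0.09,"rx":0,"ry":0,"rz":0,"gripper":0.07},
    {"dx":0,"dy":0,"dz":-0.13,"rx":0,"ry":0,"rz":0,"gripper":0.07},
    {"dx":0,"dy":0,"dz":-0.15,"rx":0,"ry":0,"rz":0,"gripper":0.07},
  ],
)

```text
t: 24.57
tcp_pos: [0.4305, -0.3422, 0.2121]
eef_rot: [0.998, -0.065, 0.002, 0.003]
contact_force: [0.4, -0.3, 1.1]
finger_gap: 0.0699
grip_force: 0.0
```

>>> carry_out(
  increments=[
    {"dx":0,"dy":0,"dz":0,"rx":0,"ry":0,"rz":0,"gripper":0.07},
    {"dx":0,"dy":0,"dz":0,"rx":0,"ry":0,"rz":0,"gripper":0.07},
    {"dx":0,"dy":0,"dz":0,"rx":0,"ry":0,"rz":0,"gripper":0.07},
  ],
)

```text
t: 24.82
tcp_pos: [0.4285, -0.3399, 0.2052]
eef_rot: [0.998, -0.065, -0.001, -0.001]
contact_force: [-0.2, -0.4, -0.7]
finger_gap: 0.0701
grip_force: 0.0
```

Run:
```python
from h import *
s=arm.sense();print(s["t"],s["tcp_pos"],s["finger_gap"],s["contact_force"])
a=grab_frame("scene");w=grab_frame("wrist")
cv2.imwrite("pics/k.png",np.hstack([cv2.resize(w["img"],(400,300)),cv2.resize(a["img"][80:305,100:400],(400,300),interpolation=cv2.INTER_CUBIC)]))
```

```text
24.8167 [ 0.42852091 -0.33987559  0.20518373] 0.07014449539149796 [-0.2326676  -0.37774859 -0.69697492]
```

View pics/k.png

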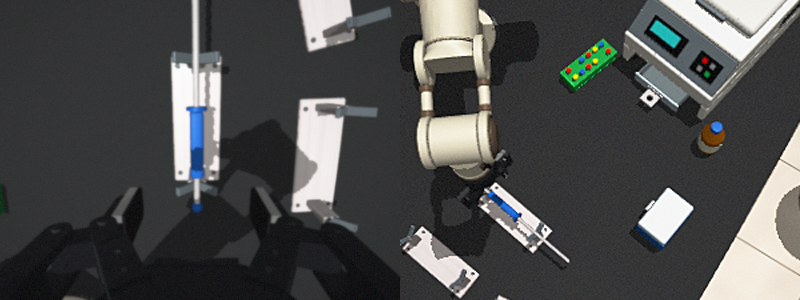

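The rod lies back in both Vs with its handle at (197,140). The tray is out with its eye at (650,98), and the hand is clear of everything.

```bash
python3 -c "
from rig import job_done
print(job_done())"
```

```text
the job is handed in; nothing more can be done
None
```

The tray is drawn out to its stop, with a peak pull reading of about 8 N there, the hooked rod is back in its rest as it lay, the other things look unmoved, and the job was handed in at about 25 s.

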